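# Lap the wear strips down a spark chute

### The job

The cut-off saw's spark chute is being relined with steel wear strips lapped like roof slates. Slide the loose strip that already lies on the chute down the slope, without lifting it off, until its lower edge sits square on the yellow line of the welded strip below it; then take the spare strip from the wooden block and lap it over that one, its own yellow line uphill, with its lower edge square on the yellow line of the strip you have just set. Leave both strips lying flat on their lines, and nothing else on the bench disturbed.

Things in the scene. Friction and masses are not known exactly. Their poses are not given: they have to be found in the camera images.
- chute: The grey sheet-steel spark chute on angle-iron legs; it does not move. Downhill is roughly away from the robot, turned up to 0.25 rad either way. Between its two cheeks, which stand 27 mm off the deck with 10 mm rims folded outward, the deck is 174 mm wide. Its origin and axes are those of the point 'deck'.
- deck (a point): A point on the middle line of the chute's bare steel deck, on its upper face, 85 mm above the bench. x straight down the slope, y across to the left when looking downhill, z square off the deck. The flat deck falls at 18 degrees, from x = -100 mm (upper end) to x = +135 mm (lower end).
- strip_one: The dark first strip, welded to the lower deck. 140 mm wide across the slope, 66 mm from head to tail, 5 mm thick. Origin: centre of its underside. x points to its lower (tail) edge, y to the left when looking that way, z out of its top face. Packed up at its tail, it lies 7.5 degrees flatter than the deck; its head's lower edge is on the deck at deck x = +60 mm.
- one_line (a point): The middle of the yellow line on the first strip's top face. Axes of that strip. Every strip has the same line, 3 mm wide, right across its top, its centre 38 mm from the tail edge and 28 mm from the head edge. A strip set right on a line has its head's lower edge on the deck and lies flat on, and parallel to, the strip below: heads 38 mm apart.
- strip_two: The second strip, bright loose steel, 0.31 to 0.41 kg. 140 mm wide across the slope, 66 mm from head to tail, 5 mm thick. Origin: centre of its underside. x points to its lower (tail) edge, y to the left when looking that way, z out of its top face.
- two_mid (a point): Centre of the second strip, half-way through its thickness; its axes. It starts on the chute, its head on the deck, its tail over the first strip's head but uphill of that strip's yellow line by about 8 to 20 mm and up to 0.1 rad askew. Friction of about 0.5 to 0.7 holds it wherever it is left on the slope.
- two_line (a point): The middle of the yellow line on the second strip's top face; same axes as the second strip.
- two_head (a point): Middle of the lower edge of the second strip's uphill (head) end; same axes.
- two_tail_l (a point): Left corner (looking downhill) of the second strip's tail, on its underside; same axes. This edge belongs on the first strip's yellow line.
- two_tail_r (a point): Right corner (looking downhill) of the second strip's tail, on its underside; same axes.
- block: Fixed wooden block under the third strip: 44 mm along x (roughly away from the robot), 200 mm along y, 40 mm high. Origin: centre of its underside, on the bench.
- strip_three: The third (spare) strip, bright loose steel, 0.31 to 0.41 kg. 140 mm wide across the slope, 66 mm from head to tail, 5 mm thick. Origin: centre of its underside. x points to its lower (tail) edge, y to the left when looking that way, z out of its top face.
- three_mid (a point): Centre of the third strip, half-way through its thickness; its axes. It starts lying level on the wooden block, underside 40 mm above the bench, its two 140 mm edges overhanging the block by about 11 mm each, its tail away from the robot.
- three_head (a point): Middle of the lower edge of the third strip's head end (the end nearer its yellow line); same axes.
- three_tail_l (a point): Left corner of the third strip's tail, on its underside; same axes. This edge belongs on the second strip's yellow line.
- three_tail_r (a point): Right corner of the third strip's tail, on its underside; same axes.
- hammer: Hammer, 300 mm, lying beyond the chute; origin under its middle.
- wrench: Wrench, 220 mm, lying at the left side.
- spray: Blue spray can, 66 mm across, 190 mm high, standing at one side.
- tube: Cut piece of exhaust tube, 60 mm across, 110 mm high, standing at one side.
- marker: Yellow paint marker with a black cap, 130 mm long, 17 mm thick, lying near the robot.
- flange: Steel exhaust flange, 115 x 75 x 10 mm, lying at the right side.
- magnet: Red welding magnet, a 85 mm triangle 20 mm high, lying near the robot.
There are look-alikes about, which are no part of the job. What is shaped like the strip_three but orange is not meant. Leave any pink look-alike of the strip_two alone.

How it is judged (in metres and radians):
On the way, in this order (a step that is already met when the one before it is completed fails the run):
1. the second strip lies with its tail on the first strip's yellow line, before the third is laid (x of two_tail_l in the frame of one_line between -0.006 and 0.006 m and z of two_tail_l in the frame of one_line between -0.003 and 0.004 m and x of two_tail_r in the frame of one_line between -0.006 and 0.006 m and z of two_tail_r in the frame of one_line between -0.003 and 0.004 m and z of two_head in the frame of deck below 0.004 m and linear speed of strip_two below 0.01 m/s), for 0.2 s.
2. the third strip lies lapped over the second on the chute (x of three_mid in the frame of two_mid between -0.075 and -0.01 m and z of three_mid in the frame of deck below 0.025 m and z of three_mid in the frame of two_mid between 0.002 and 0.012 m and y of three_mid in the frame of deck between -0.02 and 0.02 m and linear speed of strip_three below 0.01 m/s), for 0.2 s.
At the end, for the whole second after the job is handed in: Both loose strips rest on the chute: each one's two tail corners within 6 mm of the yellow line of the strip below, tail lying on that strip and head down on the deck (each within 4 mm), the third strip between the cheeks (within 20 mm of the middle) with its own line uphill (all of step 1 and x of three_tail_l in the frame of two_line between -0.006 and 0.006 m and z of three_tail_l in the frame of two_line between -0.003 and 0.004 m and x of three_tail_r in the frame of two_line between -0.006 and 0.006 m and z of three_tail_r in the frame of two_line between -0.003 and 0.004 m and z of three_head in the frame of deck below 0.004 m and y of three_mid in the frame of deck between -0.02 and 0.02 m and linear speed of strip_three below 0.01 m/s); the robot touches nothing.
It fails at once if the second strip is lifted off the chute (its centre more than 40 mm off the deck) (z of two_mid in the frame of deck above 0.04 m).
It fails at once if something else on the bench is moved more than 25 mm (distance of any of hammer, wrench, spray, tube, marker, flange, magnet from where it was at the start of the episode above 0.025 m).
It also fails if it takes over 59 s, if anything falls off the work surface, if the arm or the gripper's body presses on something with over 40 N, if the wrist force passes 120 N, or if a joint passes its speed limit or range.

### The arm

A 6-joint arm with a two-finger parallel gripper is mounted at the origin on the work surface. World frame = base frame: x ahead of the robot, y to its left, z up, the work surface at z = 0. Lengths are in mm, angles in rad, forces in N, time in s.
With the tool pointing down it reaches from about 225 to 875 mm from the base axis. Payload 3.4 kg.
Tool frame: the origin (TCP) lies at the very end of the fingers, on their centre line; the grasp point (between the pads) lies robot.grip_depth behind it (robot.grip_depth is the distance from the TCP to the grasp point, in mm); z points along the fingers, x is the direction in which the jaws open and shut, and the axes are right-handed (so a half turn about z gives the same grasp; the last joint's range is limited). The gripper opens to 85 mm and grips with 20 to 120 N. Pads are 22 mm wide; open, the fingers measure 114 mm over their backs; the gripper's body (76 mm by 85 mm) begins 54 mm behind the grasp point. The pads swing forward as they close: fully open they stand 13 mm farther back than shut.
Start: joints at [-1.379, 0.276, 1.505, -0, 1.361, -0.121], TCP at [176.941, -547.137, 194.428] pointing down, gripper open.
Joint ranges: [-2.89, 2.89], [-0.75, 2.08], [0.22, 2.7], [-1.18, 4.32], [0.11, 2.71], [-2.7, 2.7]. Speed limits (rad/s): [2.57, 2.57, 3.14, 3.14, 3.14, 3.14].

### API

Orientations are given as a unit quaternion [x, y, z, w].
In Python, from cell import robot gives the robot as it stands.
- The arm moves only by the shell command python3 -m inch 'ROWS' [FORCE]. ROWS is JSON, a list of rows, each an object of numbers: "rx", "ry", "rz": the turn, a rotation vector about the tool's x, y, z in rad; "dx", "dy", "dz": the shift along the tool's x, y, z in m; "jaw": the gripper's target within -1 to 1 (fully open at 1, half-way at 0, shut at -1). In form: [{"rx": .., "ry": .., "rz": .., "dx": .., "dy": .., "dz": .., "jaw": ..}, ...]. A call has 1 to 10 rows; each row shifts and turns the commanded pose from where the row before left it, along the tool's axes as they then stand; what a row does not reach is not made up. A row lasts 1/12 s, in which the tool goes at most 41.7 mm and 7.16 degrees, less where a joint would pass 70% of its speed; a pose out of reach is approached as far as the arm can. A call is refused whole if a number of a shift passes 0.0417 or a number of a turn 0.125, either way. A call with a gripper value outside its range is refused whole. The fingers move at their own pace and stop on an object; FORCE is the grip in N (left out, the last holds). Time passes only in rows, so rows that do not move let the fingers close. It gives the time, the measured TCP pose, the force and the opening at its end, in the units of the state.
- robot.get_state(): the state, without advancing time (a new reading comes with each control period).
- robot.snapshot(name): name is "side" or "top" or "wrist"; returns the picture (400x640x3 uint8, blue, green, red); there is no depth.
- robot.calibration(name): a dict with "fx", "fy", "cx", "cy" (pixels), "position" and "orientation" of the camera in the world. Camera axes: x right, y down, z forward; pixel columns grow to the right and rows downward; lengths in mm; the calibration is good to about 2 mm. A picture is of the moment at which its call begins: read the wrist's pose just before it. calibration takes no time and is no camera call; for the wrist camera it gives the pose at the moment of the call.
- robot.hand_in(): hands the job in, once; it reports no verdict.
The state is a dict: "clock": time; "q": joint angles; "dq": joint speeds; "tau": joint torques, N m; "tool_pos": TCP position; "orientation": TCP orientation; "force": force on the tool from outside, world axes, zero at the start; "torque": the same for the moment, N m; "width": finger opening in mm.
Only numpy, scipy, OpenCV 4.12 (cv2) and the standard library are available. Lean on these libraries where they do the work, as an engineer would, in place of code of your own. Each camera call takes 0.05 s, during which the arm holds its last target.

## Working session

There is one attempt and no reset: what is moved stays moved. The work goes in short steps, Python scripts to look and compute and a shell command to move; the robot and the scene stay as the last step left them, time stands still between calls to the robot, and variables do not carry over. Pictures are saved under pics/ and viewed, and the job is handed in when it is done.

```bash
ls -la; mkdir -p pics; python3 - <<'E'
from cell import robot
import cv2
print(robot.get_state(), robot.grip_depth)
for n in ["side","top","wrist"]:
    print(n,robot.calibration(n))
    cv2.imwrite(f"pics/{n}0.png",robot.snapshot(n))
E
```

```text
total 12
drwxr-xr-x  3 agent agent 4096 Dec  7 06:45 .
drwxr-xr-x 23 root  root  4096 Dec  7 06:45 ..
drwxr-xr-x  2 agent agent 4096 Dec  7 06:45 pics
{'clock': 0.0, 'q': array([-1.37901078e+00,  2.76571513e-01,  1.50617672e+00, -2.73345984e-05,
        1.36069911e+00, -1.20996667e-01]), 'dq': array([-6.73319493e-04,  1.84001104e-06, -9.00005333e-04,  1.29105420e-03,
        7.96496367e-04,  2.27115649e-04]), 'tau': array([-5.56983468e-04, -4.16769683e+01, -2.45803249e+01, -1.65420365e-04,
        1.12573474e-02, -1.82253125e-06]), 'tool_pos': array([ 176.79853628, -546.49099286,  193.53580575]), 'orientation': array([ 8.08613434e-01, -5.88339573e-01, -6.87634991e-04, -6.22338291e-04]), 'force': array([-0.27234428, -0.00336605, -0.28069609]), 'torque': array([ 0.00858316, -0.02756744, -0.02024002]), 'width': 85.71639592762513} 18.700000000000003
side {'fx': 506.16580545629245, 'fy': 506.16580545629245, 'cx': 316.68713238048133, 'cy': 208.7683941355829, 'position': array([ 434.21747927, 1092.69048717,  820.58376308]), 'orientation': array([-0.05470803,  0.87990482, -0.4708034 ,  0.033447  ])}
top {'fx': 431.1974799722962, 'fy': 431.1974799722962, 'cx': 320.7201706643772, 'cy': 200.91968054817463, 'position': array([ 471.71941811,   21.07114076, 1297.54142544]), 'orientation': array([ 0.71032074, -0.70296294,  0.0330067 , -0.014075  ])}
wrist {'fx': 295.5501920846898, 'fy': 295.5501920846898, 'cx': 313.6592166484711, 'cy': 196.4476042181027, 'position': array([ 257.54367785, -520.4756035 ,  373.7847034 ]), 'orientation': array([ 0.79785599, -0.57980083, -0.09761488,  0.1331471 ])}
```

View pics/top0.png

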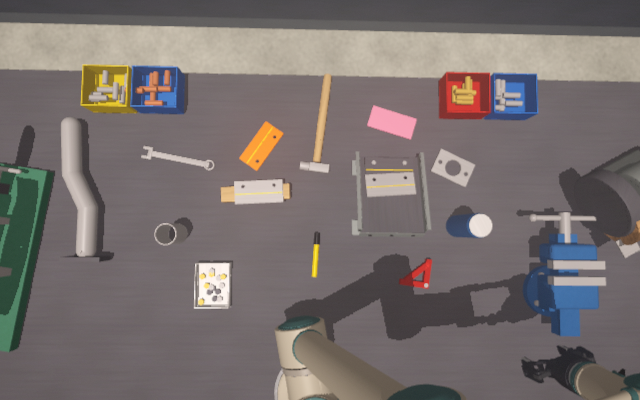

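View pics/side0.png

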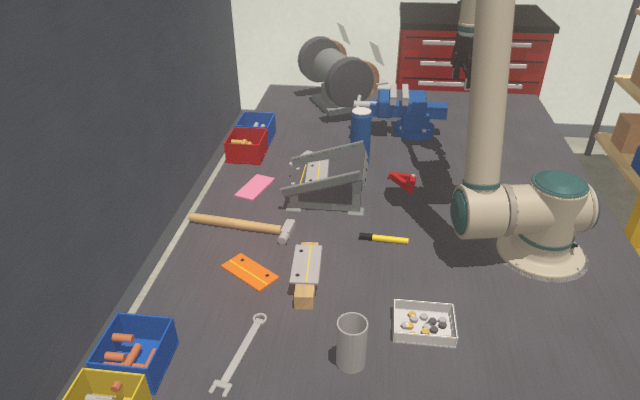

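View pics/wrist0.png

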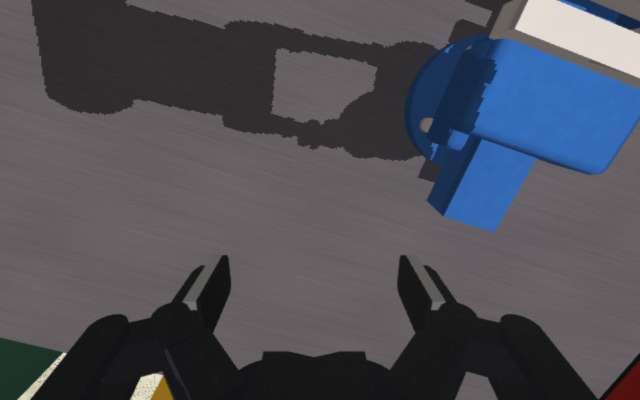

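```bash
cat > h.py <<'E'
import numpy as np, cv2
from scipy.spatial.transform import Rotation as R
from cell import robot
def ray(cal,px):
    px=np.atleast_2d(np.array(px,float))
    d=np.c_[(px[:,0]-cal['cx'])/cal['fx'],(px[:,1]-cal['cy'])/cal['fy'],np.ones(len(px))]
    return np.array(cal['position']), R.from_quat(cal['orientation']).apply(d)
def onplane(cal,px,p0,n):
    o,d=ray(cal,px); n=np.array(n,float)
    return o+d*(((np.array(p0)-o)@n)/(d@n))[:,None]
def onz(cal,px,z): return onplane(cal,px,[0,0,z],[0,0,1])
def proj(cal,P):
    c=R.from_quat(cal['orientation']).inv().apply(np.atleast_2d(P)-cal['position'])
    return np.c_[c[:,0]/c[:,2]*cal['fx']+cal['cx'],c[:,1]/c[:,2]*cal['fy']+cal['cy']]
def crop(im,x0,y0,x1,y1,s,name):
    cv2.imwrite(f'pics/{name}.png',cv2.resize(im[y0:y1,x0:x1],None,fx=s,fy=s,interpolation=cv2.INTER_CUBIC))
E
python3 - <<'E'
from h import *
im=cv2.imread('pics/top0.png')
crop(im,340,140,460,245,6,'topchute'); crop(im,210,115,330,215,6,'topblock')
c=robot.calibration('top')
for n,p,z in [('block strip',(259,191.5),45),('chute mid',(392,190),85),('strip2',(390,184),88),('spray',(480,226),190),('marker',(316,255),0),('hammer head',(315,168),20)]: print(n,onz(c,p,z)[0].round())
E
```

```text
block strip [581. 168.  45.]
chute mid [ 586. -213.   85.]
strip2 [ 603. -207.   88.]
spray [ 485. -422.  190.]
marker [396.  -1.   0.]
hammer head [655.   5.  20.]
```

View pics/topchute.png

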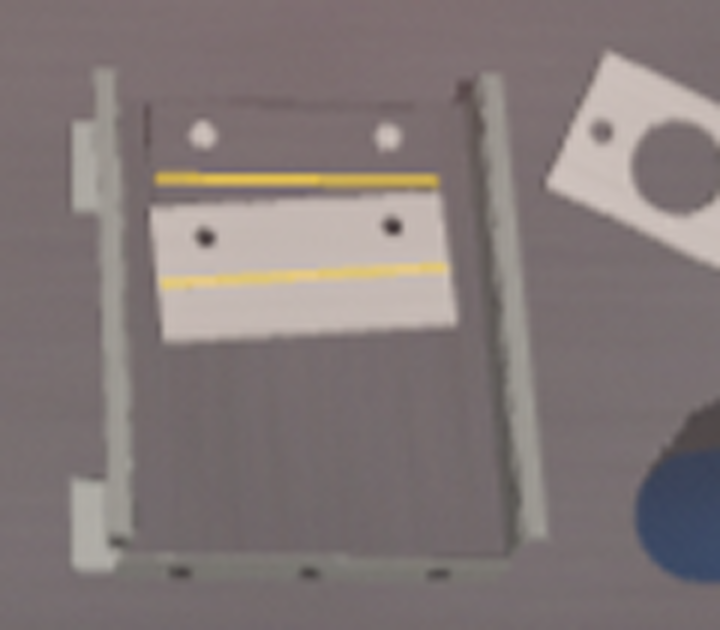

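View pics/topblock.png

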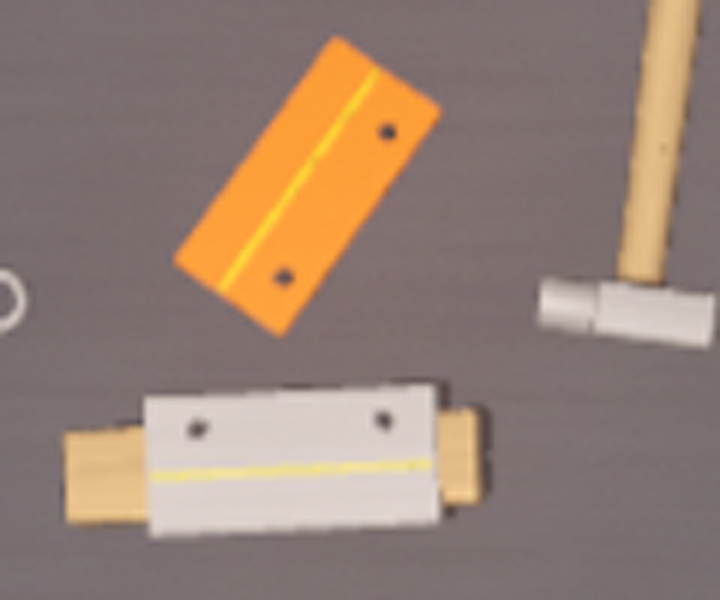

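```bash
cat >> h.py <<'E'
a=np.radians(18);b=np.radians(7.5)
def deckR(yaw): return R.from_euler('z',yaw)*R.from_euler('y',a)
LINE1=np.array([60+28*np.cos(b)-5*np.sin(b),0,28*np.sin(b)+5*np.cos(b)])
E
python3 - <<'E'
from h import *
c=robot.calibration('top')
P=onz(c,[(340+155/6,170.0),(340+439/6,170.2)],66.3)
print(P, np.linalg.norm(P[0]-P[1]))
d=P[0]-P[1]; yaw=np.arctan2(-d[0],d[1]); print('yaw',yaw)
# cheek outer lines: bends
for s,e in [((97,70),(112,540)),((120,70),(130,540)),((475,75),(515,540)),((500,75),(545,535))]:
    pz=lambda q,z: onz(c,(340+q[0]/6,140+q[1]/6),z)[0]
    A=pz(s,85-135*np.sin(a)+27);B=pz(e,85+100*np.sin(a)+27);v=A-B
    print(A.round(1),B.round(1),np.arctan2(v[1],v[0]))
Rd=deckR(yaw)
O=P.mean(0)-Rd.apply(LINE1); print('deck',O)
# strip two corners: plane approx: head on deck
s2=[(150,208),(440,190),(456,325),(163,342)]
for al in (0.05,):
    n=(R.from_euler('z',yaw)*R.from_euler('y',a-0.13)).apply([0,0,1])
    # plane through top of head: x~60-38-12
    p0=O+Rd.apply([12,0,5])
    Q=onplane(c,[(340+x/6,140+y/6) for x,y in s2],p0,n)
    D=Rd.inv().apply(Q-O); print(D.round(1)); 
    for i in range(4): print(np.linalg.norm(D[i]-D[(i+1)%4]).round(1))
L=onz(c,[(210+x/6,115+y/6) for x,y in [(145,398),(434,386),(440,523),(150,537)]],45); print(L.round(1), L.mean(0))
d=L[0]-L[1];print(np.arctan2(-d[0],d[1]))
E
```

```text
[[ 644.89125077 -140.85864167   66.3       ]
 [ 646.13258184 -278.24368643   66.3       ]] 137.3906526235756
yaw 0.009035170422466692
[ 697.2 -112.3   70.3] [ 472.  -111.9  142.9] -0.0014167193490637986
[ 697.3 -123.3   70.3] [ 472.1 -120.   142.9] -0.014809746918928095
[ 697.4 -295.    70.3] [ 473.7 -293.1  142.9] -0.00831348300411291
[ 697.5 -307.1   70.3] [ 476.1 -306.7  142.9] -0.0019393620276600995
deck [ 560.00970036 -210.32371217   85.02733984]
[[ 70.3  72.4  12.6]
 [ 79.9 -67.3  13.9]
 [ 13.4 -71.1   5.2]
 [  4.8  68.2   4.1]]
140.1
67.2
139.6
66.2
[[609.6 240.   45. ]
 [617.2 100.4  45. ]
 [550.6  96.5  45. ]
 [542.3 236.   45. ]] [579.93261476 168.24498865  45.        ]
0.054502027130054184
```

```bash
cat >> h.py <<'E'
DECK=np.array([560.,-210.3,85.]); YAW=0.0
def toolR(slope,yaw=0.,sgn=1):
    # tool z into a plane falling 'slope' along +x(yaw); tool x across
    z=-(R.from_euler('z',yaw)*R.from_euler('y',slope)).apply([0,0,1])
    x=R.from_euler('z',yaw).apply([0,sgn,0]); y=np.cross(z,x)
    return R.from_matrix(np.c_[x,y,z])
def state():
    s=robot.get_state(); return s,np.array(s['tool_pos']),R.from_quat(s['orientation'])
def plan(Pt,Rt):
    s,p,r=state()
    rv=(r.inv()*Rt).as_rotvec(); d=Rt.inv().apply(np.array(Pt)-p)
    print('clock',s['clock'],'rotvec tool',rv.round(4),'shift in FINAL tool axes mm',d.round(1),'shift in cur axes',r.inv().apply(np.array(Pt)-p).round(1))
    return rv,d
E
python3 - <<'E'
from h import *
s,p,r=state(); print(r.as_matrix().round(3))
c=robot.calibration('wrist'); print('cam in tool',r.inv().apply(c['position']-p).round(1)); print((r.inv()*R.from_quat(c['orientation'])).as_matrix().round(3))
Rd=deckR(0)
Pt=DECK+Rd.apply([-35,0,150])
for sg in(1,-1): print(sg,toolR(a,0,sg).as_matrix().round(2)); plan(Pt,toolR(a,0,sg))
E
```

```text
[[ 0.308 -0.951 -0.   ]
 [-0.951 -0.308  0.001]
 [-0.001 -0.    -1.   ]]
cam in tool [  -0.3  -84.9 -180.1]
[[ 1.     0.001  0.001]
 [-0.001  0.945  0.326]
 [-0.    -0.326  0.945]]
1 [[ 0.    0.95 -0.31]
 [ 1.    0.    0.  ]
 [ 0.   -0.31 -0.95]]
clock 0.15 rotvec tool [ 0.0679 -0.4429 -2.7968] shift in FINAL tool axes mm [ 336.4  363.  -165. ] shift in cur axes [-198.2 -480.5  -44.4]
-1 [[ 0.   -0.95 -0.31]
 [-1.    0.    0.  ]
 [ 0.    0.31 -0.95]]
clock 0.15 rotvec tool [-0.3116 -0.0478  0.3104] shift in FINAL tool axes mm [-336.4 -363.  -165. ] shift in cur axes [-198.2 -480.5  -44.4]
```

```bash
python3 -m inch '[{"dz":-0.04},{"dz":-0.04},{"dx":-0.012,"dy":-0.03},{"dx":-0.012,"dy":-0.03},{"dx":-0.012,"dy":-0.03},{"dx":-0.012,"dy":-0.03},{"dx":-0.012,"dy":-0.03},{"dx":-0.012,"dy":-0.03},{"dx":-0.012,"dy":-0.03},{"dx":-0.012,"dy":-0.03}]'; python3 -m inch '[{"rx":-0.078,"ry":-0.012,"rz":0.0776},{"rx":-0.078,"ry":-0.012,"rz":0.0776},{"rx":-0.078,"ry":-0.012,"rz":0.0776},{"rx":-0.078,"ry":-0.012,"rz":0.0776}]'
python3 - <<'E'
from h import *
plan(DECK+deckR(0).apply([-35,0,150]),toolR(a,0,-1))
E
```

```text
clock 0.15 rotvec tool [-0.3116 -0.0478  0.3104] shift in FINAL tool axes mm [-336.4 -363.  -165. ] shift in cur axes [-198.2 -480.5  -44.4]invalid input
invalid input
```

```bash
python3 -m inch '[{"rx":0,"ry":0,"rz":0,"dx":0,"dy":0,"dz":-0.04,"jaw":1},{"rx":0,"ry":0,"rz":0,"dx":0,"dy":0,"dz":-0.04,"jaw":1}]'
```

```text
clock: 0.32
tool_pos: [176.4, -544.6, 271.9]
orientation: [0.809, -0.588, -0.003, -0.003]
force: [-0.7, -1.2, 0.0]
width: 85.4
```

```bash
python3 -m inch '[{"rx":0,"ry":0,"rz":0,"dx":-0.016,"dy":-0.038,"dz":0,"jaw":1},{"rx":0,"ry":0,"rz":0,"dx":-0.016,"dy":-0.038,"dz":0,"jaw":1},{"rx":0,"ry":0,"rz":0,"dx":-0.016,"dy":-0.038,"dz":0,"jaw":1},{"rx":0,"ry":0,"rz":0,"dx":-0.016,"dy":-0.038,"dz":0,"jaw":1},{"rx":0,"ry":0,"rz":0,"dx":-0.016,"dy":-0.038,"dz":0,"jaw":1},{"rx":0,"ry":0,"rz":0,"dx":-0.016,"dy":-0.038,"dz":0,"jaw":1},{"rx":0,"ry":0,"rz":0,"dx":-0.016,"dy":-0.038,"dz":0,"jaw":1},{"rx":0,"ry":0,"rz":0,"dx":-0.016,"dy":-0.038,"dz":0,"jaw":1},{"rx":0,"ry":0,"rz":0,"dx":-0.016,"dy":-0.038,"dz":0,"jaw":1},{"rx":0,"ry":0,"rz":0,"dx":-0.016,"dy":-0.038,"dz":0,"jaw":1}]'; python3 -m inch '[{"rx":-0.078,"ry":-0.012,"rz":0.0776,"dx":0,"dy":0,"dz":0,"jaw":1},{"rx":-0.078,"ry":-0.012,"rz":0.0776,"dx":0,"dy":0,"dz":0,"jaw":1},{"rx":-0.078,"ry":-0.012,"rz":0.0776,"dx":0,"dy":0,"dz":0,"jaw":1},{"rx":-0.078,"ry":-0.012,"rz":0.0776,"dx":0,"dy":0,"dz":0,"jaw":1},{"rx":0,"ry":0,"rz":0,"dx":0,"dy":0,"dz":0,"jaw":1}]'
python3 - <<'E'
from h import *
plan(DECK+deckR(0).apply([-35,0,150]),toolR(a,0,-1))
E
```

```text
clock: 1.15
tool_pos: [490.3, -276.2, 274.2]
orientation: [0.809, -0.588, -0.0, 0.0]
force: [-0.1, -0.8, 0.5]
width: 85.3
clock: 1.57
tool_pos: [491.8, -277.6, 270.8]
orientation: [0.699, -0.698, -0.113, 0.112]
force: [-0.7, -0.0, -1.4]
width: 85.1
clock 1.5667 rotvec tool [0.0046 0.0006 0.0016] shift in FINAL tool axes mm [-67.3 -87.2   5.6] shift in cur axes [-67.2 -87.4   5.3]
```

```bash
python3 -m inch '[{"rx":0,"ry":0,"rz":0,"dx":-0.0168,"dy":-0.0218,"dz":0,"jaw":1},{"rx":0,"ry":0,"rz":0,"dx":-0.0168,"dy":-0.0218,"dz":0,"jaw":1},{"rx":0,"ry":0,"rz":0,"dx":-0.0168,"dy":-0.0218,"dz":0,"jaw":1},{"rx":0.005,"ry":0,"rz":0.002,"dx":-0.0168,"dy":-0.0218,"dz":0.005,"jaw":1},{"rx":0,"ry":0,"rz":0,"dx":0,"dy":0,"dz":0,"jaw":1},{"rx":0,"ry":0,"rz":0,"dx":0,"dy":0,"dz":0,"jaw":1}]'
python3 - <<'E'
from h import *
import json
plan(DECK+deckR(0).apply([-35,0,150]),toolR(a,0,-1))
c=robot.calibration('wrist'); cv2.imwrite('pics/w1.png',robot.snapshot('wrist'))
json.dump({k:np.array(v).tolist() for k,v in c.items()},open('w1.json','w'))
E
```

```text
clock: 2.07
tool_pos: [570.3, -210.2, 241.9]
orientation: [0.699, -0.698, -0.109, 0.11]
force: [-0.7, -0.5, -0.1]
width: 85.5
clock 2.0667 rotvec tool [-0.0038 -0.0011  0.0007] shift in FINAL tool axes mm [ 0.1 -3.7  2.4] shift in cur axes [ 0.1 -3.7  2.4]
```

View pics/w1.png

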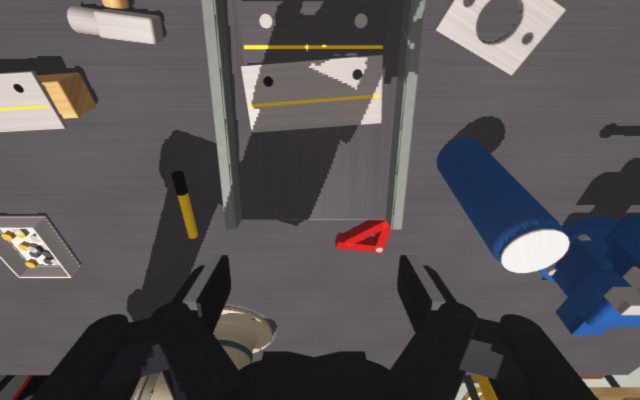

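```bash
python3 - <<'E'
from h import *
import json
im=cv2.imread('pics/w1.png'); crop(im,200,0,430,240,3,'w1c')
c=json.load(open('w1.json'))
n=deckR(0).apply([0,0,1])
n1=(R.from_euler('y',a-b)).apply([0,0,1])
inv=lambda Q: deckR(0).inv().apply(Q-DECK).round(1)
print('line1',inv(onplane(c,[(244,47),(383,47)],DECK+deckR(0).apply(LINE1),n1)),LINE1)
print('decktop',inv(onplane(c,[(240,217),(390,219)],DECK,n)))
n2=(R.from_euler('y',a-0.13)).apply([0,0,1])
print('s2',inv(onplane(c,[(242,67),(381,53),(383,123),(250,132)],DECK+deckR(0).apply([9,0,5]),n2)))
print('rims outer R/L',inv(onplane(c,[(203,0),(225,229),(424,0),(401,229)],DECK+deckR(0).apply([0,0,27]),n)))
E
```

```text
line1 [[ 90.6  69.2   9.1]
 [ 90.9 -68.1   9.1]] [87.10782516  0.          8.61195769]
decktop [[-94.8  89.9  -0. ]
 [-97.3 -93.2  -0. ]]
s2 [[ 72.1  71.7  13.3]
 [ 84.8 -65.3  14.9]
 [ 17.5 -74.4   6.1]
 [  7.6  69.8   4.8]]
rims outer R/L [[125.8  99.2  27. ]
 [-98.2 100.9  27. ]
 [126.2 -97.9  27. ]
 [-98.1 -99.1  27. ]]
```

View pics/w1c.png

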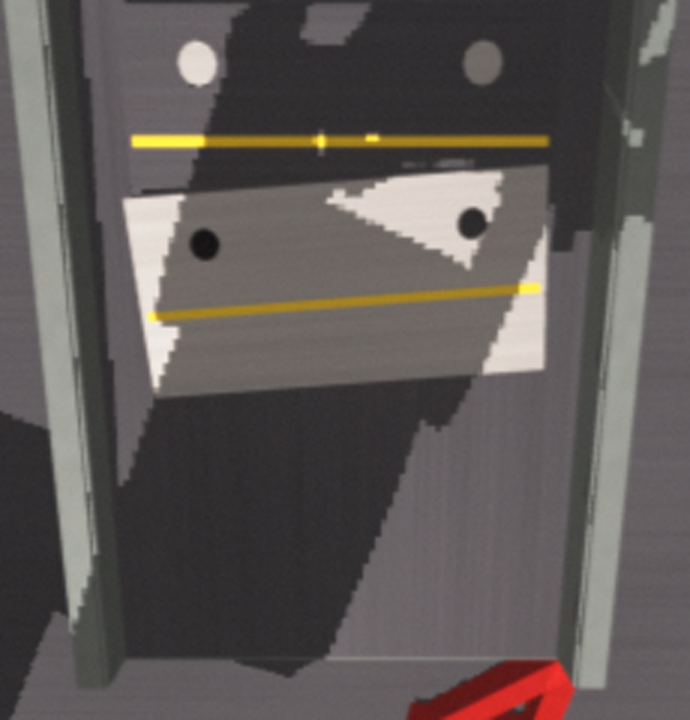

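```bash
python3 -m inch '[{"rx":-0.004,"ry":0,"rz":0,"dx":0,"dy":0,"dz":0.035,"jaw":1},{"rx":0,"ry":0,"rz":0,"dx":0,"dy":-0.01,"dz":0.035,"jaw":1},{"rx":0,"ry":0,"rz":0,"dx":0,"dy":0,"dz":0.03,"jaw":1},{"rx":0,"ry":0,"rz":0,"dx":0,"dy":0,"dz":0.02,"jaw":1},{"rx":0,"ry":0,"rz":0,"dx":0,"dy":0,"dz":0.015,"jaw":1},{"rx":0,"ry":0,"rz":0,"dx":0,"dy":0,"dz":0.010,"jaw":1},{"rx":0,"ry":0,"rz":0,"dx":0,"dy":0,"dz":0,"jaw":1},{"rx":0,"ry":0,"rz":0,"dx":0,"dy":0,"dz":0,"jaw":1}]'
python3 - <<'E'
from h import *
s,p,r=state(); print(deckR(0).inv().apply(p-DECK).round(1), s['force'])
plan(DECK+deckR(0).apply([-20,0,0]),toolR(a,0,-1))
cv2.imwrite('pics/w2.png',robot.snapshot('wrist')); cv2.imwrite('pics/s2.png',robot.snapshot('side'))
crop(cv2.imread('pics/s2.png'),260,120,400,230,5,'s2c')
E
```

```text
clock: 2.78
tool_pos: [535.4, -211.9, 102.5]
orientation: [-0.697, 0.7, 0.109, -0.111]
force: [0.0, -0.4, 0.4]
width: 85.4
[-28.8  -1.6   9. ] [ 0.04254241 -0.44289863  0.36226472]
clock 2.7833 rotvec tool [-0.0019 -0.0014 -0.0034] shift in FINAL tool axes mm [-1.6 -8.8  9. ] shift in cur axes [-1.6 -8.8  9. ]
```

View pics/w2.png

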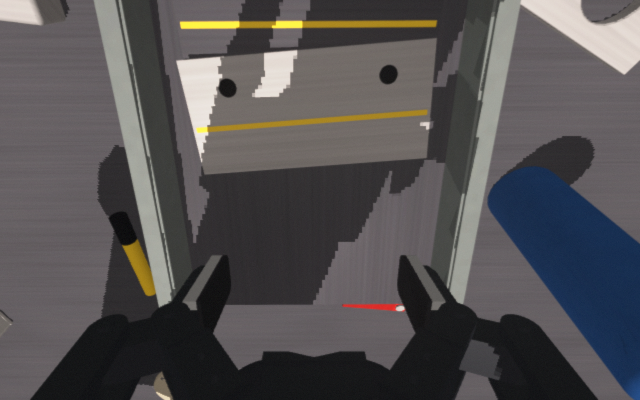

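View pics/s2c.png

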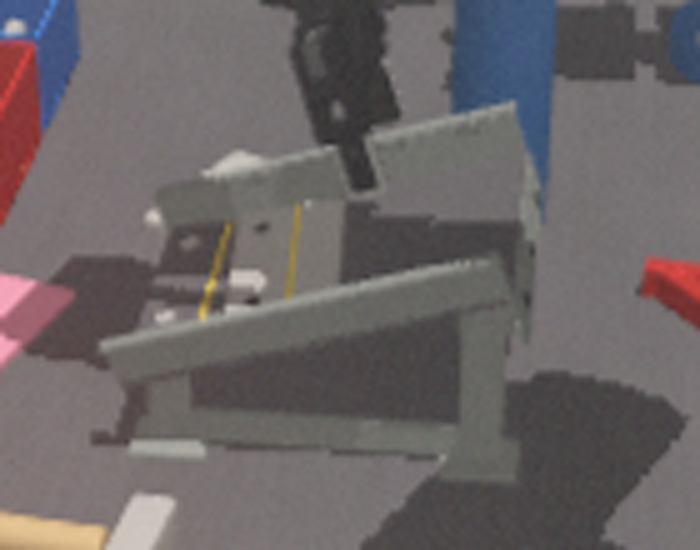

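```bash
python3 -m inch '[{"rx":0,"ry":0,"rz":0,"dx":-0.0015,"dy":0,"dz":0.007,"jaw":1},{"rx":0,"ry":0,"rz":0,"dx":0,"dy":0,"dz":0.006,"jaw":1},{"rx":0,"ry":0,"rz":0,"dx":0,"dy":0,"dz":0,"jaw":1}]'; python3 -m inch '[{"rx":0,"ry":0,"rz":0,"dx":0,"dy":0,"dz":0.002,"jaw":1},{"rx":0,"ry":0,"rz":0,"dx":0,"dy":0,"dz":0.001,"jaw":1},{"rx":0,"ry":0,"rz":0,"dx":0,"dy":0,"dz":0,"jaw":1}]'; python3 -m inch '[{"rx":0,"ry":0,"rz":0,"dx":0,"dy":0,"dz":0.001,"jaw":1},{"rx":0,"ry":0,"rz":0,"dx":0,"dy":0,"dz":0.001,"jaw":1},{"rx":0,"ry":0,"rz":0,"dx":0,"dy":0,"dz":0,"jaw":1}]'; 
python3 - <<'E'
from h import *
s,p,r=state(); print(deckR(0).inv().apply(p-DECK).round(1), s['force'])
E
```

```text
clock: 3.13
tool_pos: [530.7, -209.0, 88.3]
orientation: [-0.698, 0.699, 0.111, -0.111]
force: [-0.0, 0.1, -0.6]
width: 85.3
clock: 3.38
tool_pos: [530.5, -209.5, 86.1]
orientation: [-0.698, 0.699, 0.11, -0.111]
force: [0.5, -0.7, 0.4]
width: 85.5
clock: 3.63
tool_pos: [530.0, -209.5, 84.3]
orientation: [-0.698, 0.699, 0.11, -0.111]
force: [0.1, 0.5, -0.5]
width: 85.4
[-28.3   0.8 -10. ] [ 0.05307146  0.47254588 -0.45189353]
```

```bash
for i in 1; do python3 -m inch '[{"rx":0,"ry":0,"rz":0,"dx":0,"dy":0,"dz":0.001,"jaw":1},{"rx":0,"ry":0,"rz":0,"dx":0,"dy":0,"dz":0,"jaw":1}]'; done
python3 -m inch '[{"rx":0,"ry":0,"rz":0,"dx":0,"dy":0,"dz":0.001,"jaw":1},{"rx":0,"ry":0,"rz":0,"dx":0,"dy":0,"dz":0,"jaw":1}]'|grep force
python3 -m inch '[{"rx":0,"ry":0,"rz":0,"dx":0,"dy":0,"dz":0.001,"jaw":1},{"rx":0,"ry":0,"rz":0,"dx":0,"dy":0,"dz":0,"jaw":1}]'|grep force
python3 - <<'E'
from h import *
s,p,r=state(); print(deckR(0).inv().apply(p-DECK).round(1), s['force'])
cv2.imwrite('pics/s3.png',robot.snapshot('side'))
crop(cv2.imread('pics/s3.png'),260,120,400,230,5,'s3c')
E
```

```text
clock: 3.8
tool_pos: [529.6, -209.5, 83.3]
orientation: [-0.698, 0.699, 0.11, -0.111]
force: [-0.7, -0.2, 0.0]
width: 85.4
force: [-0.0, -0.1, 0.4]
force: [0.8, -1.0, 1.1]
[-28.4   0.8 -13. ] [ 0.83709238 -1.04993655  1.08091509]
```

View pics/s3c.png

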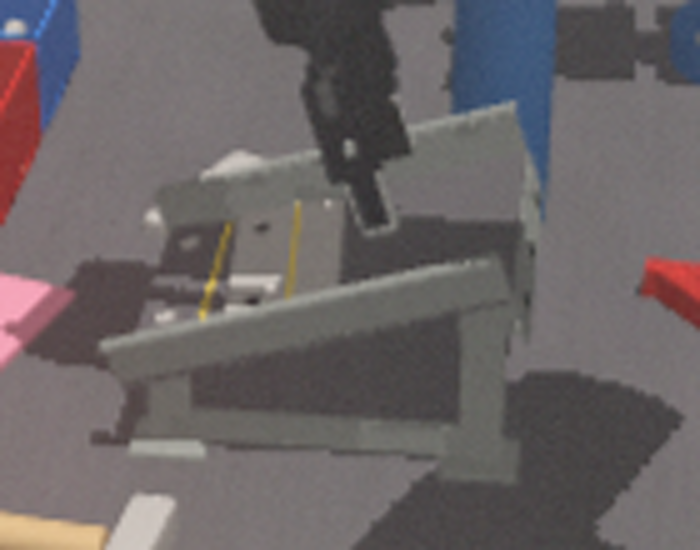

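```bash

python3 -m inch '[{"rx":0,"ry":0,"rz":0,"dx":0,"dy":0,"dz":0.001,"jaw":1},{"rx":0,"ry":0,"rz":0,"dx":0,"dy":0,"dz":0,"jaw":1}]'|grep force
python3 -m inch '[{"rx":0,"ry":0,"rz":0,"dx":0,"dy":0,"dz":0.001,"jaw":1},{"rx":0,"ry":0,"rz":0,"dx":0,"dy":0,"dz":0,"jaw":1}]'|grep force
python3 - <<'E'
from h import *
s,p,r=state(); print(deckR(0).inv().apply(p-DECK).round(1), s['force'])
E
```

```text
force: [0.2, -0.5, 0.2]
force: [-0.7, -0.5, -0.1]
[-28.4   0.8 -15. ] [-0.65860281 -0.48968602 -0.13500084]
```

```bash

python3 -m inch '[{"rx":0,"ry":0,"rz":0,"dx":0,"dy":0,"dz":0.001,"jaw":1},{"rx":0,"ry":0,"rz":0,"dx":0,"dy":0,"dz":0,"jaw":1}]'|grep force
python3 -m inch '[{"rx":0,"ry":0,"rz":0,"dx":0,"dy":0,"dz":0.001,"jaw":1},{"rx":0,"ry":0,"rz":0,"dx":0,"dy":0,"dz":0,"jaw":1}]'|grep force
python3 - <<'E'
from h import *
s,p,r=state(); print(deckR(0).inv().apply(p-DECK).round(1), s['force'])
cv2.imwrite('pics/w4.png',robot.snapshot('wrist'))
E
```

```text
force: [0.2, -0.5, -0.4]
force: [-0.7, 0.5, 0.6]
[-28.4   0.8 -17. ] [-0.65206959  0.47241967  0.56709544]
```

View pics/w4.png

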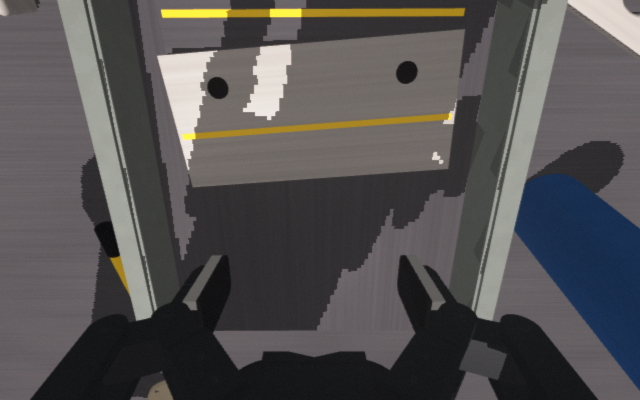

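```bash
python3 - <<'E'
from h import *
c=robot.calibration('side'); Rd=deckR(0)
for y in (55,-43):
  for h in (0,13,20,30,40,55):
    P=DECK+Rd.apply([[-28.4+dx,0.8+y,-13+h] for dx in(-11,11)])
    print(y,h,((proj(c,P)-[260,120])*5).round())
print(((proj(c,DECK+Rd.apply([[-100,87,0],[135,87,0],[-100,-87,0],[135,-87,0],[22,-70,5],[-100,87,27]]))-[260,120])*5).round())
E
```

```text
55 0 [[425. 304.]
 [389. 312.]]
55 13 [[419. 285.]
 [382. 293.]]
55 20 [[415. 274.]
 [379. 283.]]
55 30 [[410. 259.]
 [373. 268.]]
55 40 [[405. 244.]
 [368. 253.]]
55 55 [[397. 222.]
 [360. 230.]]
-43 0 [[439. 222.]
 [404. 230.]]
-43 13 [[433. 203.]
 [398. 211.]]
-43 20 [[429. 193.]
 [394. 201.]]
-43 30 [[424. 179.]
 [389. 187.]]
-43 40 [[420. 164.]
 [385. 173.]]
-43 55 [[412. 142.]
 [377. 151.]]
[[519. 289.]
 [126. 376.]
 [534. 146.]
 [175. 231.]
 [338. 197.]
 [506. 248.]]
```

```bash

python3 -m inch '[{"rx":0,"ry":0,"rz":0,"dx":0,"dy":0,"dz":0.005,"jaw":1},{"rx":0,"ry":0,"rz":0,"dx":0,"dy":0,"dz":0.005,"jaw":1},{"rx":0,"ry":0,"rz":0,"dx":0,"dy":0,"dz":0,"jaw":1}]'|grep force
python3 -m inch '[{"rx":0,"ry":0,"rz":0,"dx":0,"dy":0,"dz":0.005,"jaw":1},{"rx":0,"ry":0,"rz":0,"dx":0,"dy":0,"dz":0,"jaw":1}]'|grep force
python3 - <<'E'
from h import *
s,p,r=state(); print(deckR(0).inv().apply(p-DECK).round(1), s['force'])
im=robot.snapshot('side');cv2.imwrite('pics/s5.png',im)
crop(im,260,120,400,230,5,'s5c')
cv2.imwrite('pics/w5.png',robot.snapshot('wrist'))
E
```

```text
force: [-0.2, 0.3, -0.9]
force: [0.3, 0.8, -0.7]
[-28.8   1.  -32.9] [ 0.27069699  0.81022491 -0.67673859]
```

View pics/s5c.png

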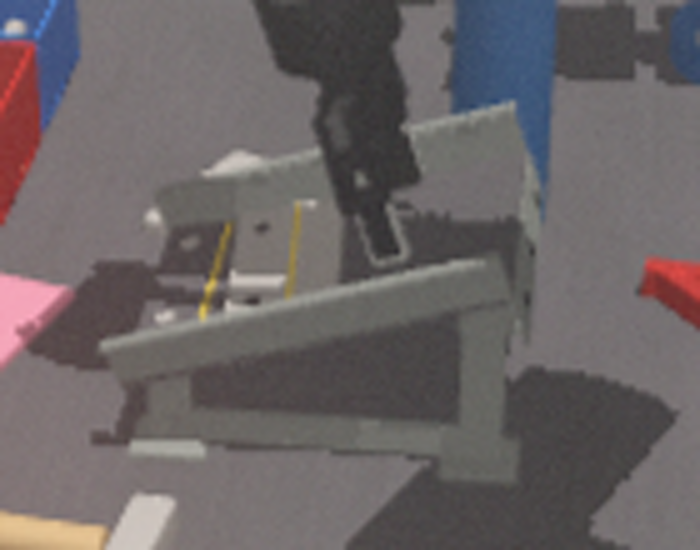

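View pics/w5.png

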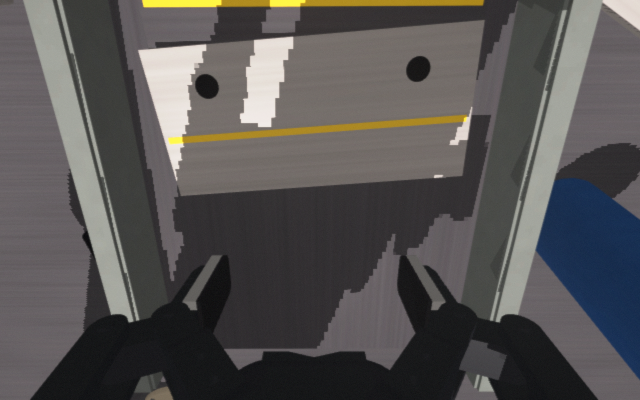

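```bash

python3 -m inch '[{"rx":0,"ry":0,"rz":0,"dx":0,"dy":0,"dz":0.004,"jaw":1},{"rx":0,"ry":0,"rz":0,"dx":0,"dy":0,"dz":0.004,"jaw":1},{"rx":0,"ry":0,"rz":0,"dx":0,"dy":0,"dz":0,"jaw":1}]'|grep force
python3 -m inch '[{"rx":0,"ry":0,"rz":0,"dx":0,"dy":0,"dz":0.002,"jaw":1},{"rx":0,"ry":0,"rz":0,"dx":0,"dy":0,"dz":0.002,"jaw":1},{"rx":0,"ry":0,"rz":0,"dx":0,"dy":0,"dz":0,"jaw":1}]'|grep force
python3 - <<'E'
from h import *
s,p,r=state(); print(deckR(0).inv().apply(p-DECK).round(1), s['force'])
im=robot.snapshot('side');cv2.imwrite('pics/s6.png',im)
crop(im,260,120,400,230,5,'s6c')
im=robot.snapshot('wrist'); cv2.imwrite('pics/w6.png',im)
E
```

```text
force: [-0.3, -0.2, -0.4]
force: [-0.0, -0.4, -0.3]
[-28.5   0.9 -44.3] [-0.01208215 -0.42285724 -0.26034438]
```

View pics/s6c.png

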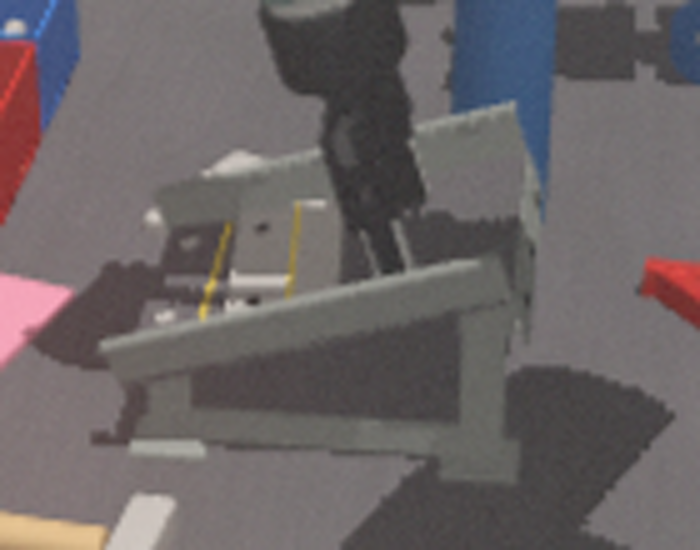

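View pics/w6.png

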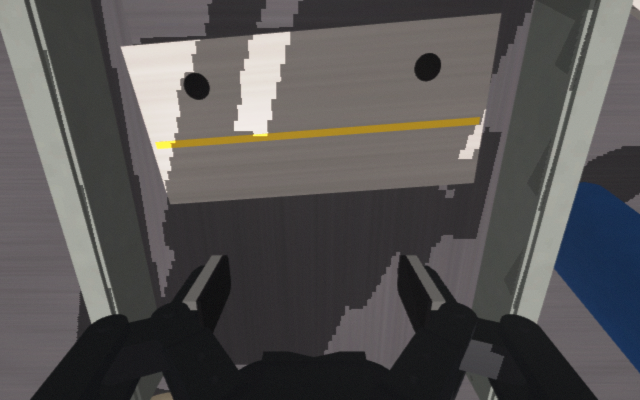

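```bash

python3 -m inch '[{"rx":0,"ry":0,"rz":0,"dx":0,"dy":0,"dz":0.002,"jaw":1},{"rx":0,"ry":0,"rz":0,"dx":0,"dy":0,"dz":0,"jaw":1}]'|grep force
python3 -m inch '[{"rx":0,"ry":0,"rz":0,"dx":0,"dy":0,"dz":0.001,"jaw":1},{"rx":0,"ry":0,"rz":0,"dx":0,"dy":0,"dz":0,"jaw":1}]'|grep force
python3 -m inch '[{"rx":0,"ry":0,"rz":0,"dx":0,"dy":0,"dz":0.001,"jaw":1},{"rx":0,"ry":0,"rz":0,"dx":0,"dy":0,"dz":0,"jaw":1}]'|grep force
python3 -m inch '[{"rx":0,"ry":0,"rz":0,"dx":0,"dy":0,"dz":0.001,"jaw":1},{"rx":0,"ry":0,"rz":0,"dx":0,"dy":0,"dz":0,"jaw":1}]'|grep force
```

```text
force: [-0.1, 0.5, 0.4]
force: [0.1, 0.1, -0.4]
force: [-0.4, 0.1, 0.2]
force: [-0.3, -0.8, -0.6]
```

```bash

python3 -m inch '[{"rx":0,"ry":0,"rz":0,"dx":0,"dy":0,"dz":0.001,"jaw":1},{"rx":0,"ry":0,"rz":0,"dx":0,"dy":0,"dz":0,"jaw":1}]'|grep force
python3 -m inch '[{"rx":0,"ry":0,"rz":0,"dx":0,"dy":0,"dz":0.001,"jaw":1},{"rx":0,"ry":0,"rz":0,"dx":0,"dy":0,"dz":0,"jaw":1}]'|grep force
python3 -m inch '[{"rx":0,"ry":0,"rz":0,"dx":0,"dy":0,"dz":0.001,"jaw":1},{"rx":0,"ry":0,"rz":0,"dx":0,"dy":0,"dz":0,"jaw":1}]'|grep force
python3 - <<'E'
from h import *
s,p,r=state(); print(s['clock'],deckR(0).inv().apply(p-DECK).round(1), s['force'])
im=robot.snapshot('wrist'); cv2.imwrite('pics/w7.png',im);crop(im,120,180,500,380,2,'w7c')
E
```

```text
force: [0.1, 0.4, 3.8]
force: [0.3, 0.5, 9.3]
force: [0.8, 0.2, 13.1]
7.1833 [-28.1   0.7 -49. ] [ 0.75647333  0.23740903 13.14014652]
```

View pics/w7c.png

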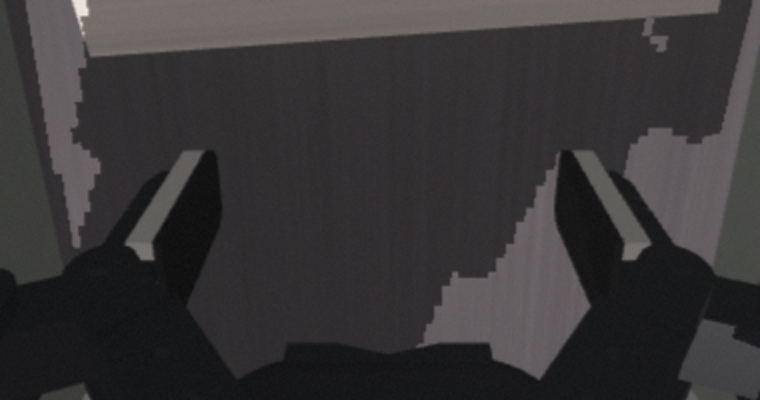

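```bash
python3 -m inch '[{"rx":0,"ry":0,"rz":0,"dx":0,"dy":0,"dz":-0.0035,"jaw":1},{"rx":0,"ry":0,"rz":0,"dx":0,"dy":0,"dz":0,"jaw":1}]'
cat >> h.py <<'E'
def tod(Q): return deckR(0).inv().apply(np.atleast_2d(Q)-DECK).round(1)
E
python3 - <<'E'
from h import *
s,p,r=state(); print(tod(p),s['force'])
c=robot.calibration('wrist'); im=robot.snapshot('wrist'); cv2.imwrite('pics/w8.png',im)
nd=deckR(0).apply([0,0,1])
print('head',tod(onplane(c,[(166,207.5),(479,187)],DECK+5*nd,nd)))
print('tips',tod(onplane(c,[(218,255),(225,255),(403,255),(412,255)],DECK+1*nd,nd)))
E
```

```text
clock: 7.4
tool_pos: [518.8, -209.8, 48.5]
orientation: [-0.698, 0.699, 0.109, -0.111]
force: [0.5, -0.3, -0.3]
width: 85.3
[[-27.9   0.5 -47.4]] [ 0.48314638 -0.2565003  -0.26111942]
head [[  7.2  69.3   5. ]
 [ 16.7 -74.1   5. ]]
tips [[-20.1  49.4   1. ]
 [-20.2  45.8   1. ]
 [-20.4 -44.3   1. ]
 [-20.5 -48.9   1. ]]
```

View pics/w8.png

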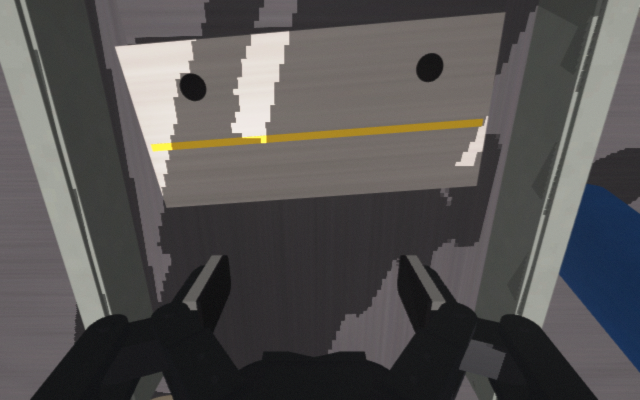

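```bash
python3 -m inch '[{"rx":0,"ry":0,"rz":0,"dx":0,"dy":-0.008,"dz":0,"jaw":1},{"rx":0,"ry":0,"rz":0,"dx":0,"dy":-0.008,"dz":0,"jaw":1},{"rx":0,"ry":0,"rz":0,"dx":0,"dy":-0.007,"dz":0,"jaw":1},{"rx":0,"ry":0,"rz":0,"dx":0,"dy":-0.004,"dz":0,"jaw":1},{"rx":0,"ry":0,"rz":0,"dx":0,"dy":-0.003,"dz":0,"jaw":1},{"rx":0,"ry":0,"rz":0,"dx":0,"dy":-0.003,"dz":0,"jaw":1},{"rx":0,"ry":0,"rz":0,"dx":0,"dy":-0.003,"dz":0,"jaw":1},{"rx":0,"ry":0,"rz":0,"dx":0,"dy":-0.002,"dz":0,"jaw":1},{"rx":0,"ry":0,"rz":0,"dx":0,"dy":0,"dz":0,"jaw":1}]'
python3 - <<'E'
from h import *
s,p,r=state(); print(s['clock'],tod(p),s['force'])
plan(p,toolR(a,0,-1))
im=robot.snapshot('wrist'); cv2.imwrite('pics/w9.png',im)
im=robot.snapshot('top'); crop(im,340,140,460,245,6,'t9')
E
```

```text
clock: 8.2
tool_pos: [554.8, -209.7, 35.7]
orientation: [-0.698, 0.699, 0.11, -0.111]
force: [0.8, 1.1, 0.4]
width: 85.3
8.2 [[ 10.3   0.6 -48.5]] [0.80679612 1.11481857 0.43742923]
clock 8.2 rotvec tool [-0.0012 -0.0013 -0.0023] shift in FINAL tool axes mm [0. 0. 0.] shift in cur axes [0. 0. 0.]
```

View pics/w9.png

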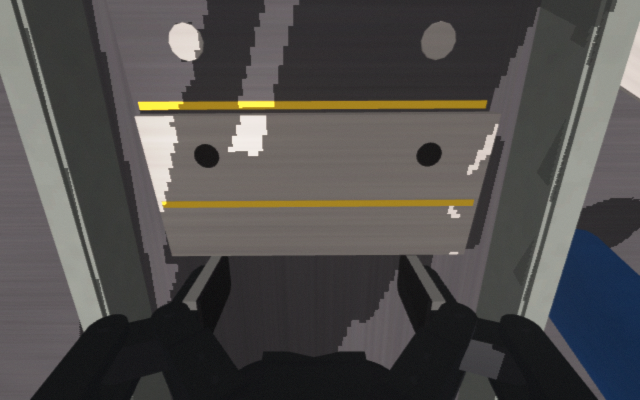

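View pics/t9.png

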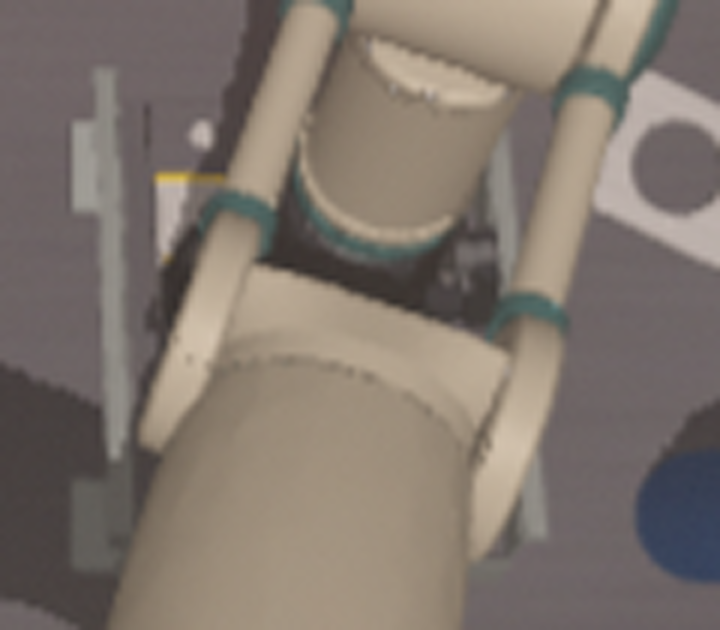

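```bash
python3 - <<'E'
from h import *
im=cv2.imread('pics/w9.png'); crop(im,110,85,510,270,2,'w9c')
for u in (150,220,330,400,470):
    print(u,[(v,im[v,u].tolist()) for v in range(98,120,1)] if u in(220,400) else '')
c=robot.calibration('wrist')
n1=R.from_euler('y',a-b).apply([0,0,1]); L=DECK+deckR(0).apply(LINE1)
print('line',tod(onplane(c,[(140,105.5),(487,104)],L,n1)))
print('tail',tod(onplane(c,[(136,117),(499,114)],L+5*n1,n1)))
print('tailb',tod(onplane(c,[(136,112),(499,111)],L,n1)))
E
```

```text
150 
220 [(98, [48, 46, 50]), (99, [48, 48, 52]), (100, [49, 56, 62]), (101, [35, 90, 110]), (102, [31, 129, 163]), (103, [29, 132, 166]), (104, [31, 133, 168]), (105, [30, 132, 167]), (106, [31, 132, 167]), (107, [32, 134, 168]), (108, [33, 127, 160]), (109, [38, 89, 109]), (110, [50, 55, 61]), (111, [49, 50, 54]), (112, [55, 55, 59]), (113, [77, 79, 84]), (114, [88, 91, 97]), (115, [91, 95, 101]), (116, [100, 105, 110]), (117, [101, 106, 114]), (118, [103, 107, 114]), (119, [105, 108, 115])]
330 
400 [(98, [49, 48, 51]), (99, [46, 49, 53]), (100, [42, 78, 94]), (101, [32, 125, 158]), (102, [30, 131, 166]), (103, [30, 131, 165]), (104, [31, 131, 166]), (105, [30, 130, 166]), (106, [33, 133, 167]), (107, [32, 128, 162]), (108, [33, 103, 129]), (109, [47, 54, 63]), (110, [49, 47, 50]), (111, [55, 54, 58]), (112, [76, 78, 84]), (113, [89, 92, 99]), (114, [96, 100, 106]), (115, [98, 102, 109]), (116, [101, 105, 112]), (117, [102, 106, 111]), (118, [100, 105, 112]), (119, [101, 105, 111])]
470 
line [[ 90.5  69.9   9.1]
 [ 90.9 -68.3   9.1]]
tail [[ 86.4  69.7  13.6]
 [ 87.3 -71.1  13.7]]
tailb [[ 88.   72.2   8.7]
 [ 88.2 -73.9   8.8]]
```

View pics/w9c.png

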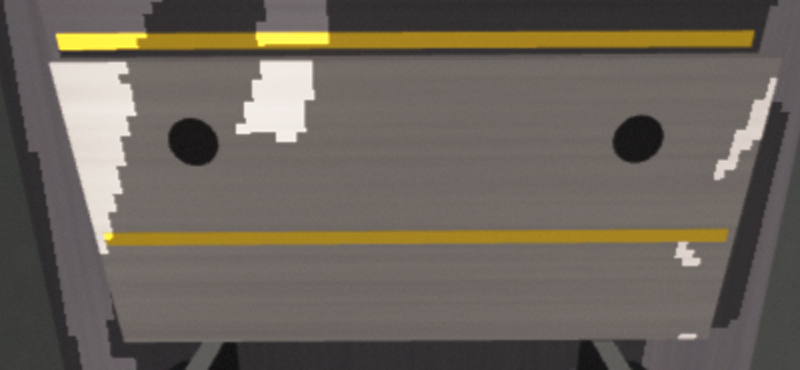

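```bash
python3 -m inch '[{"rx":0,"ry":0,"rz":0,"dx":0,"dy":-0.0014,"dz":0,"jaw":1},{"rx":0,"ry":0,"rz":0,"dx":0,"dy":-0.0014,"dz":0,"jaw":1},{"rx":0,"ry":0,"rz":0,"dx":0,"dy":0,"dz":0,"jaw":1},{"rx":0,"ry":0,"rz":0,"dx":0,"dy":0,"dz":0,"jaw":1}]'
python3 - <<'E'
from h import *
s,p,r=state(); print(s['clock'],tod(p),s['force'])
im=robot.snapshot('wrist'); cv2.imwrite('pics/w10.png',im); crop(im,110,85,510,270,2,'w10c')
for u in (150,220,400,470): print(u,[(v,im[v,u].tolist()[2]) for v in range(98,122)])
E
```

```text
clock: 8.63
tool_pos: [556.8, -209.8, 35.4]
orientation: [-0.698, 0.699, 0.11, -0.111]
force: [-1.4, -0.2, 1.5]
width: 85.4
8.6333 [[ 12.3   0.5 -48.1]] [-1.35435914 -0.22771546  1.52510994]
150 [(98, 106), (99, 105), (100, 107), (101, 106), (102, 104), (103, 106), (104, 106), (105, 108), (106, 139), (107, 234), (108, 254), (109, 253), (110, 195), (111, 167), (112, 166), (113, 160), (114, 120), (115, 115), (116, 175), (117, 227), (118, 231), (119, 231), (120, 232), (121, 232)]
220 [(98, 50), (99, 52), (100, 51), (101, 51), (102, 49), (103, 50), (104, 52), (105, 51), (106, 79), (107, 161), (108, 169), (109, 167), (110, 168), (111, 166), (112, 168), (113, 161), (114, 105), (115, 98), (116, 107), (117, 110), (118, 112), (119, 115), (120, 114), (121, 115)]
400 [(98, 51), (99, 50), (100, 52), (101, 51), (102, 50), (103, 50), (104, 51), (105, 74), (106, 150), (107, 165), (108, 167), (109, 166), (110, 165), (111, 166), (112, 166), (113, 159), (114, 108), (115, 99), (116, 108), (117, 109), (118, 113), (119, 113), (120, 113), (121, 114)]
470 [(98, 49), (99, 48), (100, 51), (101, 49), (102, 49), (103, 49), (104, 55), (105, 91), (106, 159), (107, 165), (108, 166), (109, 166), (110, 165), (111, 164), (112, 163), (113, 143), (114, 103), (115, 98), (116, 106), (117, 110), (118, 111), (119, 113), (120, 110), (121, 109)]
```

View pics/w10c.png

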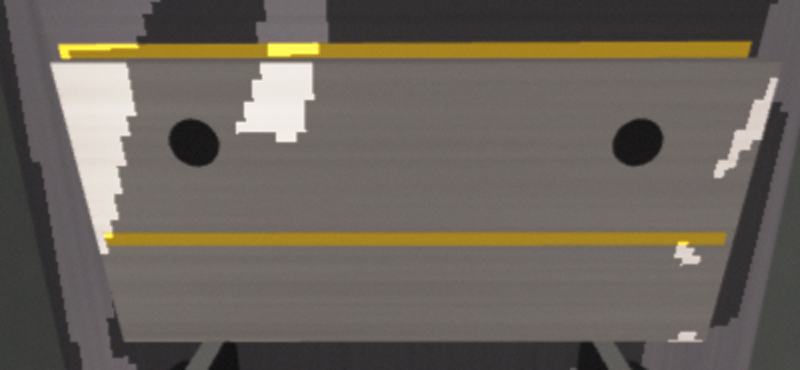

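```bash
python3 -m inch '[{"rx":0,"ry":0,"rz":0,"dx":0,"dy":-0.0014,"dz":0,"jaw":1},{"rx":0,"ry":0,"rz":0,"dx":0,"dy":0,"dz":0,"jaw":1},{"rx":0,"ry":0,"rz":0,"dx":0,"dy":0,"dz":0,"jaw":1}]'
python3 - <<'E'
from h import *
im=robot.snapshot('wrist'); cv2.imwrite('pics/w11.png',im)
s,p,r=state(); print(s['clock'],tod(p),s['force'])
for u in (150,220,400,470): print(u,[(v,im[v,u].tolist()[2]) for v in range(102,122)])
E
```

```text
clock: 8.93
tool_pos: [558.3, -209.8, 34.9]
orientation: [-0.698, 0.699, 0.11, -0.111]
force: [-1.8, -0.5, 1.9]
width: 85.3
8.9833 [[ 13.9   0.6 -48.2]] [-0.5182529  -0.80728138  1.02934607]
150 [(102, 107), (103, 108), (104, 107), (105, 109), (106, 108), (107, 100), (108, 58), (109, 51), (110, 68), (111, 132), (112, 163), (113, 161), (114, 121), (115, 109), (116, 154), (117, 227), (118, 232), (119, 233), (120, 234), (121, 235)]
220 [(102, 49), (103, 51), (104, 52), (105, 52), (106, 52), (107, 51), (108, 51), (109, 52), (110, 80), (111, 160), (112, 167), (113, 165), (114, 121), (115, 99), (116, 106), (117, 112), (118, 114), (119, 116), (120, 116), (121, 113)]
400 [(102, 51), (103, 51), (104, 53), (105, 51), (106, 51), (107, 51), (108, 51), (109, 69), (110, 135), (111, 164), (112, 168), (113, 162), (114, 120), (115, 101), (116, 104), (117, 110), (118, 112), (119, 115), (120, 115), (121, 113)]
470 [(102, 50), (103, 52), (104, 51), (105, 51), (106, 50), (107, 50), (108, 57), (109, 92), (110, 158), (111, 167), (112, 167), (113, 161), (114, 108), (115, 99), (116, 105), (117, 112), (118, 111), (119, 112), (120, 112), (121, 113)]
```

```bash
python3 -m inch '[{"rx":0,"ry":0,"rz":0,"dx":0,"dy":0.004,"dz":0,"jaw":1},{"rx":0,"ry":0,"rz":0,"dx":0,"dy":0.010,"dz":-0.005,"jaw":1},{"rx":0,"ry":0,"rz":0,"dx":0,"dy":0,"dz":-0.025,"jaw":1},{"rx":0,"ry":0,"rz":0,"dx":0,"dy":0,"dz":-0.035,"jaw":1},{"rx":0,"ry":0,"rz":0,"dx":0,"dy":0,"dz":-0.035,"jaw":1},{"rx":0,"ry":0,"rz":0,"dx":0,"dy":0,"dz":-0.015,"jaw":1},{"rx":0,"ry":0,"rz":0,"dx":0,"dy":0,"dz":0,"jaw":1},{"rx":0,"ry":0,"rz":0,"dx":0,"dy":0,"dz":0,"jaw":1}]'
python3 - <<'E'
from h import *
c=robot.calibration('wrist');im=robot.snapshot('wrist'); cv2.imwrite('pics/w12.png',im); crop(im,170,0,470,200,2,'w12c')
im=robot.snapshot('side'); crop(im,260,120,400,230,5,'s12c')
s,p,r=state(); print(s['clock'],tod(p),s['force'])
L=toolR(0,0.0545,-1)
plan([580,168.2,150],L)
E
```

```text
clock: 9.65
tool_pos: [580.6, -209.6, 149.3]
orientation: [-0.698, 0.699, 0.109, -0.11]
force: [0.2, 0.2, -1.7]
width: 85.3
9.75 [[-1.1  1.2 65.1]] [ 0.18995612 -0.05418239  0.51901653]
clock 9.75 rotvec tool [ 0.3158  0.0082 -0.0562] shift in FINAL tool axes mm [-376.7  -21.5   -2.8] shift in cur axes [-377.3    0.8   -2.9]
```

View pics/w12c.png

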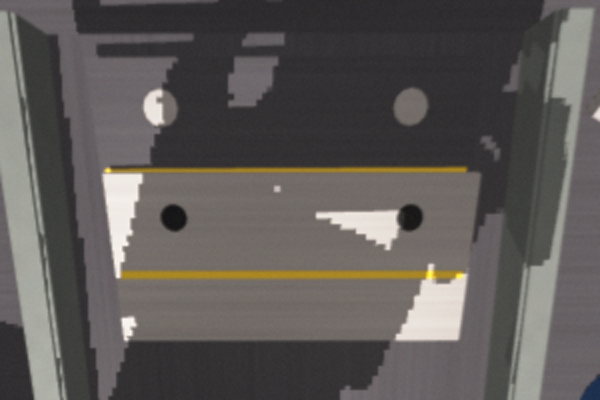

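View pics/s12c.png

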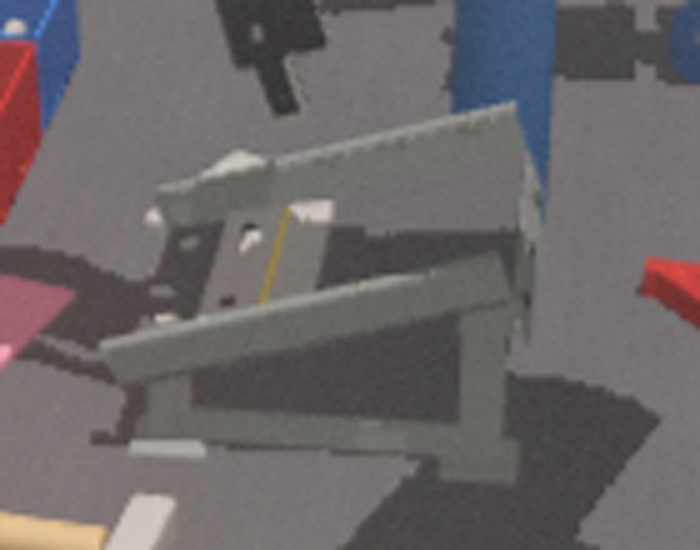

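```bash
python3 - <<'E'
from h import *
s,p,r=state(); print(s['q'].round(3))
E
python3 -m inch '[{"rx":0,"ry":0,"rz":0,"dx":-0.038,"dy":0,"dz":-0.01,"jaw":1},{"rx":0,"ry":0,"rz":0,"dx":-0.038,"dy":0,"dz":0,"jaw":1},{"rx":0,"ry":0,"rz":0,"dx":-0.038,"dy":0,"dz":0,"jaw":1},{"rx":0,"ry":0,"rz":0,"dx":-0.038,"dy":0,"dz":0,"jaw":1},{"rx":0,"ry":0,"rz":0,"dx":-0.038,"dy":0,"dz":0,"jaw":1},{"rx":0,"ry":0,"rz":0,"dx":-0.038,"dy":0,"dz":0,"jaw":1},{"rx":0,"ry":0,"rz":0,"dx":-0.038,"dy":0,"dz":0,"jaw":1},{"rx":0,"ry":0,"rz":0,"dx":-0.038,"dy":0,"dz":0,"jaw":1},{"rx":0,"ry":0,"rz":0,"dx":-0.038,"dy":0,"dz":0,"jaw":1},{"rx":0,"ry":0,"rz":0,"dx":-0.035,"dy":0,"dz":0,"jaw":1}]'
python3 -m inch '[{"rx":0.105,"ry":0,"rz":0,"dx":0,"dy":0,"dz":0,"jaw":1},{"rx":0.105,"ry":0,"rz":0,"dx":0,"dy":0,"dz":0,"jaw":1},{"rx":0.105,"ry":0,"rz":0,"dx":0,"dy":0,"dz":0,"jaw":1},{"rx":0,"ry":0,"rz":0,"dx":0,"dy":0,"dz":0,"jaw":1}]'
python3 - <<'E'
from h import *
for t in (0,np.pi): 
    print(plan([580,168.2,150],toolR(0,0.0545,-1)*R.from_euler('z',np.pi/2+t)))
s,p,r=state(); print(s['q'].round(3))
E
```

```text
[-0.383  0.553  1.221 -0.117  1.662  1.196]
clock: 10.58
tool_pos: [582.4, 169.4, 155.4]
orientation: [-0.697, 0.699, 0.111, -0.112]
force: [0.8, 0.5, -0.4]
width: 85.2
clock: 10.92
tool_pos: [575.4, 167.4, 154.9]
orientation: [0.707, -0.707, -0.001, 0.004]
force: [-1.9, -0.8, -0.3]
width: 85.5
clock 10.9167 rotvec tool [ 0.0029 -0.0078  1.5164] shift in FINAL tool axes mm [-4.7  0.6  4.9] shift in cur axes [-0.8 -4.7  4.8]
(array([ 0.00294518, -0.00779839,  1.51635679]), array([-4.66548653,  0.55033107,  4.86795152]))
clock 10.9167 rotvec tool [ 0.0079  0.003  -1.6252] shift in FINAL tool axes mm [ 4.7 -0.6  4.9] shift in cur axes [-0.8 -4.7  4.8]
(array([ 0.00791525,  0.00298931, -1.62521955]), array([ 4.66548653, -0.55033107,  4.86795152]))
[ 0.168  0.34   1.51  -0.002  1.299  1.74 ]
```

```bash

python3 -m inch '[{"rx":0,"ry":0,"rz":-0.125,"dx":0,"dy":0,"dz":0,"jaw":1},{"rx":0,"ry":0,"rz":-0.125,"dx":0,"dy":0,"dz":0,"jaw":1},{"rx":0,"ry":0,"rz":-0.125,"dx":0,"dy":0,"dz":0,"jaw":1},{"rx":0,"ry":0,"rz":-0.125,"dx":0,"dy":0,"dz":0,"jaw":1},{"rx":0,"ry":0,"rz":-0.125,"dx":0,"dy":0,"dz":0,"jaw":1},{"rx":0,"ry":0,"rz":-0.125,"dx":0,"dy":0,"dz":0,"jaw":1},{"rx":0,"ry":0,"rz":-0.125,"dx":0,"dy":0,"dz":0,"jaw":1},{"rx":0,"ry":0,"rz":-0.125,"dx":0,"dy":0,"dz":0,"jaw":1},{"rx":0,"ry":0,"rz":-0.125,"dx":0,"dy":0,"dz":0,"jaw":1},{"rx":0,"ry":0,"rz":-0.125,"dx":0,"dy":0,"dz":0,"jaw":1}]'
python3 -m inch '[{"rx":0,"ry":0,"rz":-0.125,"dx":0,"dy":0,"dz":0,"jaw":1},{"rx":0,"ry":0,"rz":-0.125,"dx":0,"dy":0,"dz":0,"jaw":1},{"rx":0.005,"ry":0.005,"rz":-0.125,"dx":0,"dy":0,"dz":0,"jaw":1},{"rx":0,"ry":0,"rz":0,"dx":0,"dy":0,"dz":0,"jaw":1},{"rx":0,"ry":0,"rz":0,"dx":0,"dy":0,"dz":0,"jaw":1}]'
python3 - <<'E'
from h import *
plan([580,168.2,100],toolR(0,0.0545,-1)*R.from_euler('z',-np.pi/2))
c=robot.calibration('wrist');im=robot.snapshot('wrist'); cv2.imwrite('pics/w13.png',im)
import json; json.dump({k:np.array(v).tolist() for k,v in c.items()},open('w13.json','w'))
E
```

```text
clock: 11.75
tool_pos: [583.4, 166.9, 155.6]
orientation: [0.987, -0.158, -0.001, 0.001]
force: [-0.9, 0.3, -1.2]
width: 84.8
clock: 12.17
tool_pos: [583.7, 167.0, 156.1]
orientation: [1.0, 0.024, 0.002, -0.001]
force: [1.0, -0.4, 0.3]
width: 85.0
clock 12.1667 rotvec tool [-0.0024 -0.0036 -0.0062] shift in FINAL tool axes mm [-3.6 -1.4 56.1] shift in cur axes [-3.8 -1.2 56. ]
```

View pics/w13.png

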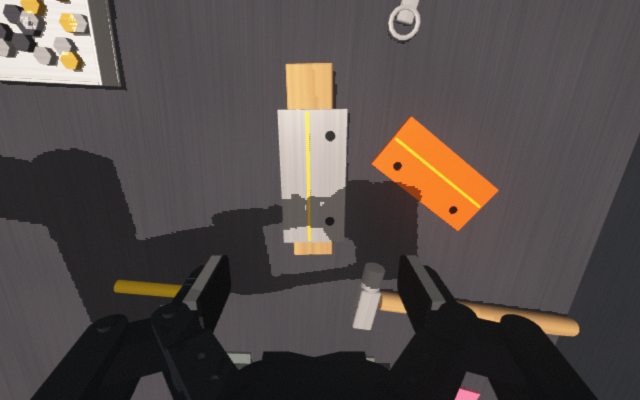

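```bash
python3 - <<'E'
from h import *
import json
c=json.load(open('w13.json'))
P=onz(c,[(278.5,110),(347,109),(344.5,242),(284,243)],45);print(P.round(1),P.mean(0))
print([np.linalg.norm(P[i]-P[i-1]).round(1) for i in range(4)])
d=P[0]-P[3]; e=P[1]-P[2]; print(np.arctan2(-d[0],d[1]),np.arctan2(-e[0],e[1]))
im=cv2.imread('pics/w13.png'); crop(im,260,50,510,270,3,'w13c')
E
```

```text
[[548.1 236.3  45. ]
 [612.9 240.4  45. ]
 [622.1 100.2  45. ]
 [555.7  95.8  45. ]] [584.70587071 168.16924042  45.        ]
[np.float64(140.7), np.float64(64.9), np.float64(140.5), np.float64(66.6)]
0.053755124779634615 0.06615889812823189
```

View pics/w13c.png

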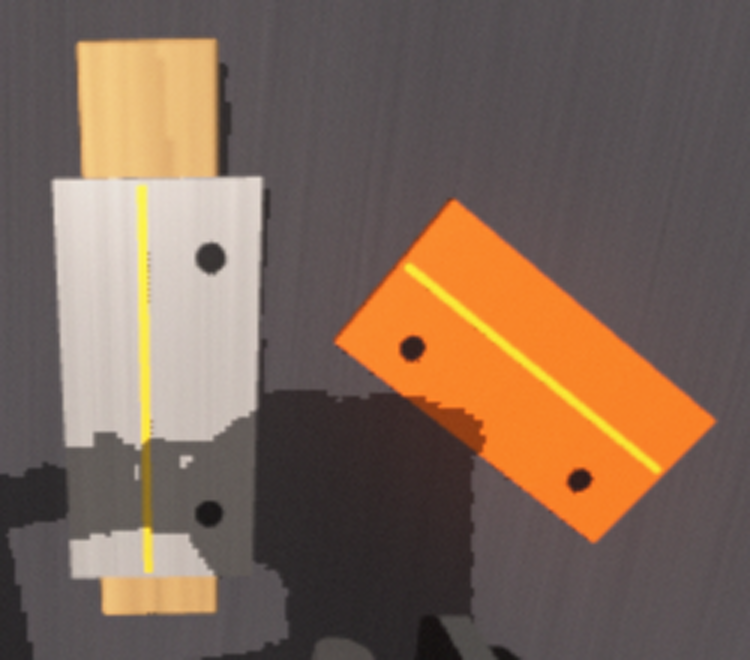

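```bash

python3 -m inch '[{"rx":-0.0024,"ry":-0.003,"rz":-0.003,"dx":0.0005,"dy":-0.001,"dz":0.036,"jaw":1},{"rx":0,"ry":0,"rz":0,"dx":0,"dy":0,"dz":0.036,"jaw":1},{"rx":0,"ry":0,"rz":0,"dx":0,"dy":0,"dz":0.03,"jaw":0.7},{"rx":0,"ry":0,"rz":0,"dx":0,"dy":0,"dz":0.024,"jaw":0.7},{"rx":0,"ry":0,"rz":0,"dx":0,"dy":0,"dz":0.012,"jaw":0.7},{"rx":0,"ry":0,"rz":0,"dx":0,"dy":0,"dz":0,"jaw":0.7},{"rx":0,"ry":0,"rz":0,"dx":0,"dy":0,"dz":0,"jaw":0.7}]'
python3 - <<'E'
from h import *
s,p,r=state();print(s['width'],p)
plan([584.2,168.2,p[2]],toolR(0,0.057,-1)*R.from_euler('z',-np.pi/2))
im=robot.snapshot('wrist'); cv2.imwrite('pics/w14.png',im)
im=robot.snapshot('side'); crop(im,240,190,380,320,5,'s14c')
E
```

```text
clock: 12.8
tool_pos: [584.9, 168.5, 18.5]
orientation: [1.0, 0.027, 0.001, -0.0]
force: [0.2, -0.5, 0.1]
width: 72.6
72.64996742067838 [584.91148574 168.54344349  18.51058793]
clock 12.8 rotvec tool [-0.     -0.0016 -0.0035] shift in FINAL tool axes mm [-0.7  0.3  0. ] shift in cur axes [-0.7  0.3 -0. ]
```

View pics/w14.png

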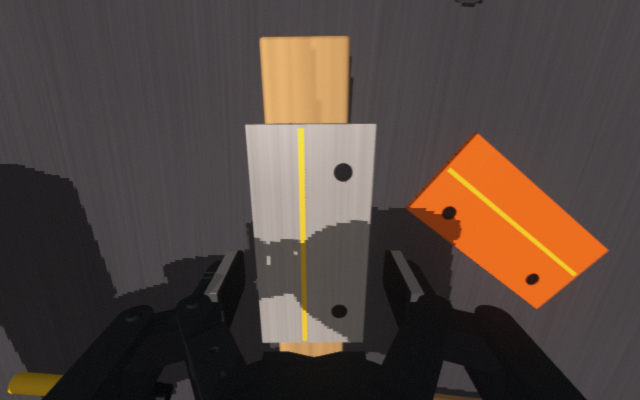

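View pics/s14c.png

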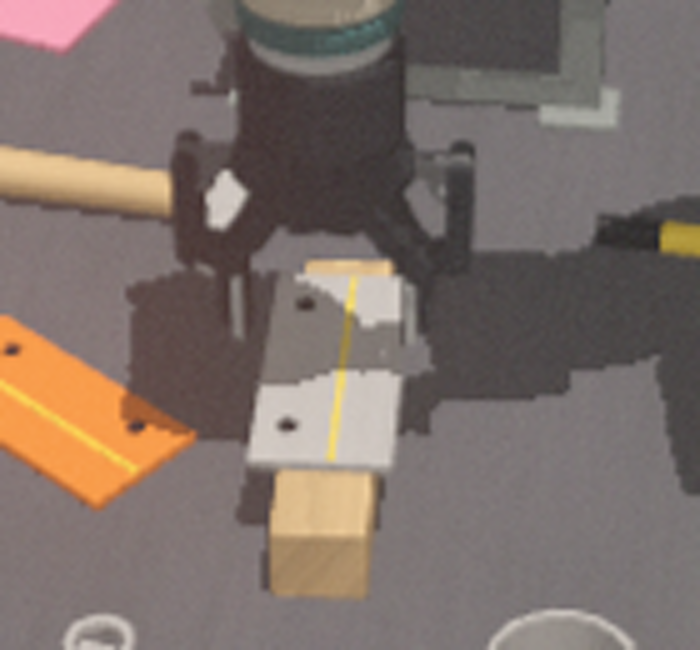

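```bash

python3 -m inch '[{"rx":0,"ry":-0.001,"rz":-0.002,"dx":-0.0005,"dy":0,"dz":0.012,"jaw":0.7},{"rx":0,"ry":0,"rz":0,"dx":0,"dy":0,"dz":0.008,"jaw":0.7},{"rx":0,"ry":0,"rz":0,"dx":0,"dy":0,"dz":0,"jaw":0.7},{"rx":0,"ry":0,"rz":0,"dx":0,"dy":0,"dz":0,"jaw":0.7}]'
python3 - <<'E'
from h import *
s,p,r=state();print(s['width'],p,s['force'])
im=robot.snapshot('side'); crop(im,240,190,380,320,5,'s15c')
im=robot.snapshot('wrist'); cv2.imwrite('pics/w15.png',im); crop(im,180,200,450,370,3,'w15c')
E
```

```text
clock: 13.23
tool_pos: [584.9, 168.7, -0.4]
orientation: [1.0, 0.028, 0.001, -0.0]
force: [0.1, 0.1, -0.5]
width: 72.5
72.51230637010336 [ 5.84934192e+02  1.68668933e+02 -3.75448830e-01] [ 0.07966742  0.07239239 -0.53628485]
```

View pics/s15c.png

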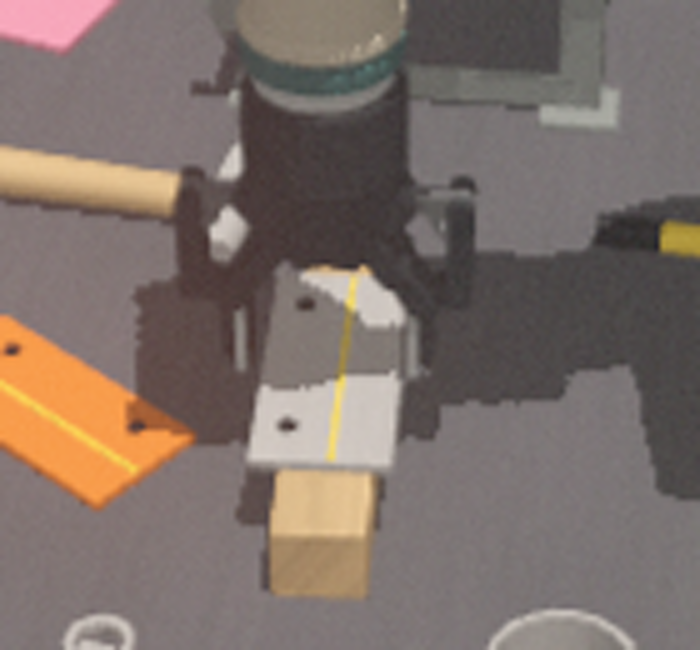

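View pics/w15c.png

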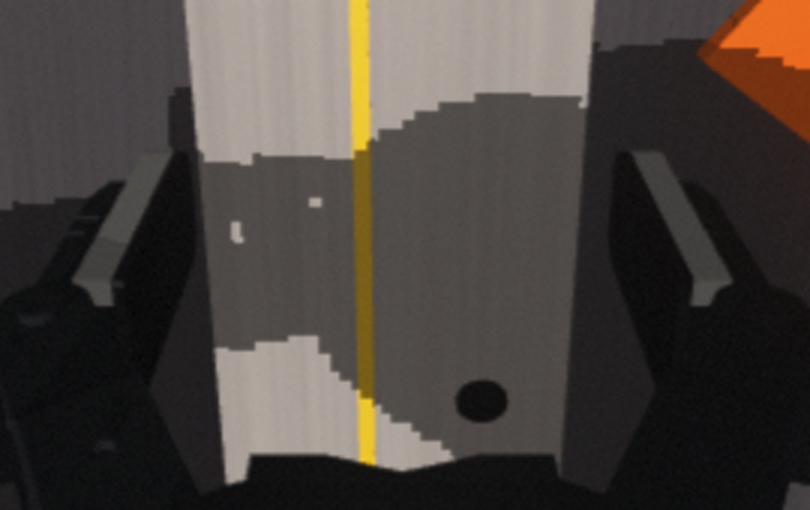

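```bash
python3 - <<'E'
from h import *
c=robot.calibration('side')
for z in (35,40,45,50): print(z,((proj(c,[[584.5+38,178,z],[584.5-38,182,z]])-[240,190])*5).round())
print(((proj(c,[[612.9,240.4,45],[548,236.4,45],[548,236.4,40]])-[240,190])*5).round())
print(robot.get_state()['q'].round(3))
E
```

```text
35 [[249. 382.]
 [406. 400.]]
40 [[249. 374.]
 [406. 392.]]
45 [[249. 366.]
 [406. 384.]]
50 [[248. 358.]
 [406. 375.]]
[[246. 455.]
 [388. 461.]
 [388. 469.]]
[ 0.167  0.486  1.699 -0.     0.953  0.11 ]
```

```bash

python3 -m inch '[{"rx":0,"ry":0,"rz":0,"dx":-0.0005,"dy":0,"dz":0.003,"jaw":0.7},{"rx":0,"ry":0,"rz":0,"dx":0,"dy":0,"dz":0,"jaw":0.7},{"rx":0,"ry":0,"rz":0,"dx":0,"dy":0,"dz":0,"jaw":0.4},{"rx":0,"ry":0,"rz":0,"dx":0,"dy":0,"dz":0,"jaw":0.2},{"rx":0,"ry":0,"rz":0,"dx":0,"dy":0,"dz":0,"jaw":-0.2},{"rx":0,"ry":0,"rz":0,"dx":0,"dy":0,"dz":0,"jaw":-0.5},{"rx":0,"ry":0,"rz":0,"dx":0,"dy":0,"dz":0,"jaw":-1},{"rx":0,"ry":0,"rz":0,"dx":0,"dy":0,"dz":0,"jaw":-1}]' 60
python3 - <<'E'
from h import *
s,p,r=state();print(s['width'],p,s['force'])
im=robot.snapshot('wrist'); cv2.imwrite('pics/w16.png',im); crop(im,180,200,450,370,3,'w16c')
im=robot.snapshot('side'); crop(im,240,190,380,320,5,'s16c')
E
```

```text
clock: 14.0
tool_pos: [584.1, 168.7, -2.9]
orientation: [1.0, 0.029, 0.001, -0.0]
force: [-1.6, 0.5, 5.3]
width: 63.7
63.65579487976315 [584.14282939 168.65678595  -2.90543237] [-1.59193944  0.49947107  5.31571826]
```

View pics/w16c.png

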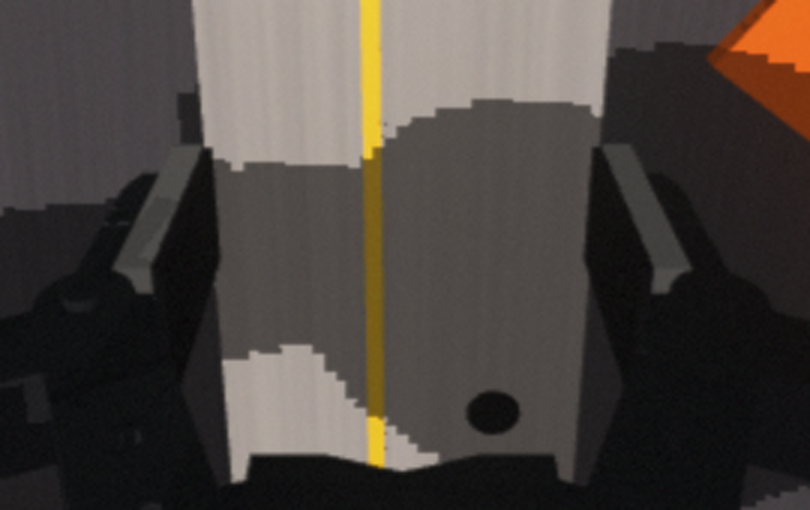

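View pics/s16c.png

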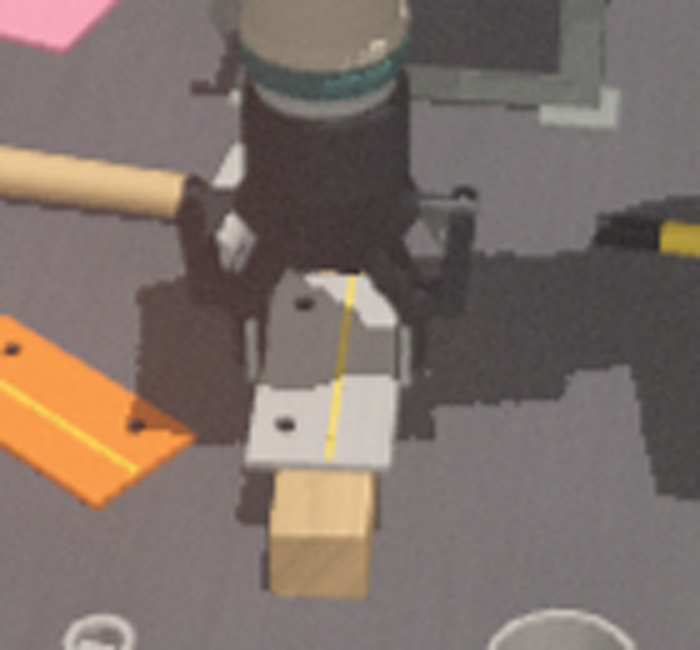

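```bash

python3 -m inch '[{"rx":0,"ry":0,"rz":0,"dx":0,"dy":0,"dz":-0.003,"jaw":-1},{"rx":0,"ry":0,"rz":0,"dx":0,"dy":0,"dz":-0.006,"jaw":-1},{"rx":0,"ry":0,"rz":0,"dx":0,"dy":0,"dz":-0.006,"jaw":-1},{"rx":0,"ry":0,"rz":0,"dx":0,"dy":0,"dz":0,"jaw":-1},{"rx":0,"ry":0,"rz":0,"dx":0,"dy":0,"dz":0,"jaw":-1}]' 60
python3 - <<'E'
from h import *
s,p,r=state();print(s['width'],p,s['force'],s['torque'])
im=robot.snapshot('wrist'); cv2.imwrite('pics/w17.png',im)
im=robot.snapshot('side'); crop(im,240,190,380,320,5,'s17c')
E
```

```text
clock: 14.52
tool_pos: [584.8, 168.7, 11.6]
orientation: [1.0, 0.029, 0.002, -0.0]
force: [0.0, 1.0, -3.6]
width: 63.5
63.48105096911838 [584.77826729 168.70494543  11.64045213] [ 0.02281206  1.04587268 -3.58934311] [ 0.02536931 -0.00253713 -0.03465091]
```

View pics/w17.png

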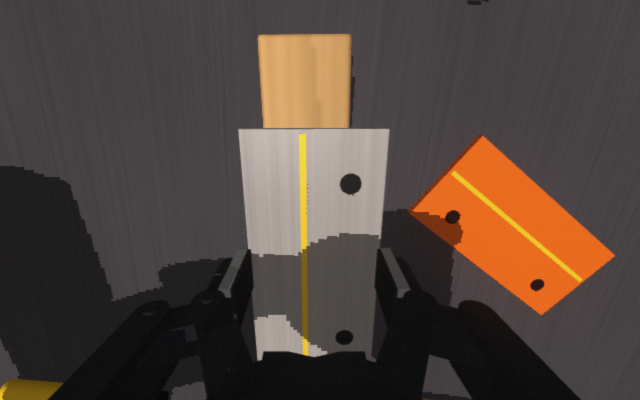

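View pics/s17c.png

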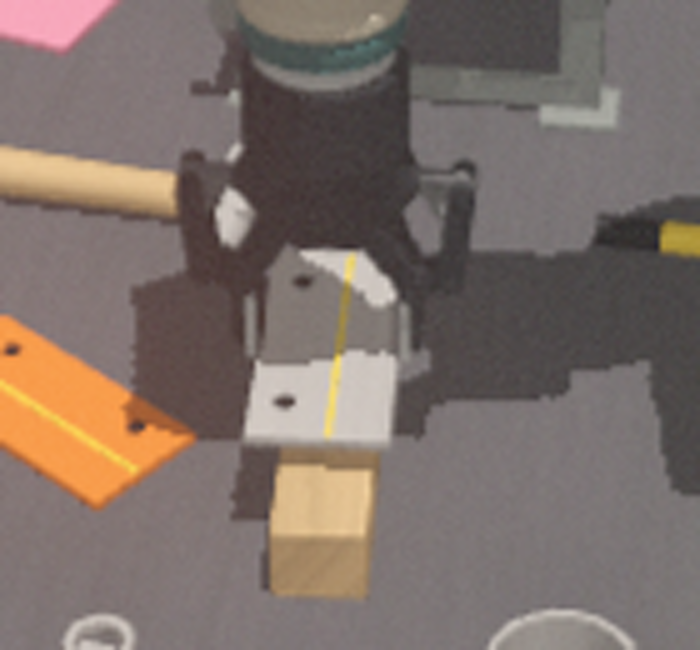

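```bash

python3 -m inch '[{"rx":0,"ry":0,"rz":0,"dx":0,"dy":0,"dz":-0.02,"jaw":-1},{"rx":0,"ry":0,"rz":0,"dx":0,"dy":0,"dz":-0.03,"jaw":-1},{"rx":0,"ry":0,"rz":0,"dx":0,"dy":0,"dz":-0.03,"jaw":-1},{"rx":0,"ry":0,"rz":0,"dx":0,"dy":0,"dz":-0.03,"jaw":-1},{"rx":0,"ry":0,"rz":0,"dx":0,"dy":0.01,"dz":-0.015,"jaw":-1},{"rx":0,"ry":0,"rz":0,"dx":0,"dy":0.02,"dz":0,"jaw":-1},{"rx":0,"ry":0,"rz":0,"dx":0,"dy":0,"dz":0,"jaw":-1}]' 70
cat >> h.py <<'E'
DK=np.array([563.4,-209.8,85.])
def place(hx,lift,uz=42.9,yaw=0.002):
    x1=np.array([np.cos(b),0,np.sin(b)]);z1=np.array([-np.sin(b),0,np.cos(b)])
    c=np.array([hx,0,0])+33*x1+z1*(lift-uz)
    return DK+deckR(yaw).apply(c), toolR(a-b,yaw,-1)*R.from_euler('z',-np.pi/2)
E
python3 - <<'E'
from h import *
s,p,r=state();print(s['width'],p,s['force'])
print(place(-20,60)[0]); plan(*place(-20,60))
E
```

```text
clock: 15.2
tool_pos: [586.6, 135.6, 137.6]
orientation: [1.0, 0.028, 0.003, 0.001]
force: [-0.4, 0.2, -4.2]
width: 62.9
62.85960748299918 [586.60005583 135.63352982 137.61672992] [-0.36637885  0.18361851 -4.22564186]
[ 579.94247602 -209.766915    101.98022647]
clock 15.2 rotvec tool [ 0.0077 -0.1886  0.0537] shift in FINAL tool axes mm [ -0.7 345.4  36.4] shift in cur axes [-26.2 344.4  36.5]
```

```bash

python3 -m inch '[{"rx":0,"ry":0,"rz":0,"dx":-0.0026,"dy":0.025,"dz":0,"jaw":-1},{"rx":0,"ry":0,"rz":0,"dx":-0.0026,"dy":0.036,"dz":0,"jaw":-1},{"rx":0,"ry":0,"rz":0,"dx":-0.0026,"dy":0.036,"dz":0,"jaw":-1},{"rx":0,"ry":0,"rz":0,"dx":-0.0026,"dy":0.036,"dz":0,"jaw":-1},{"rx":0,"ry":0,"rz":0,"dx":-0.0026,"dy":0.036,"dz":0,"jaw":-1},{"rx":0,"ry":0,"rz":0,"dx":-0.0026,"dy":0.036,"dz":0,"jaw":-1},{"rx":0,"ry":0,"rz":0,"dx":-0.0026,"dy":0.036,"dz":0,"jaw":-1},{"rx":0,"ry":0,"rz":0,"dx":-0.0026,"dy":0.036,"dz":0,"jaw":-1},{"rx":0,"ry":0,"rz":0,"dx":-0.0026,"dy":0.036,"dz":0,"jaw":-1},{"rx":0,"ry":0,"rz":0,"dx":-0.0026,"dy":0.03,"dz":0,"jaw":-1}]' 70
python3 -m inch '[{"rx":0.002,"ry":-0.045,"rz":0.013,"dx":0,"dy":0,"dz":0,"jaw":-1},{"rx":0.002,"ry":-0.047,"rz":0.0135,"dx":0,"dy":0,"dz":0,"jaw":-1},{"rx":0.002,"ry":-0.047,"rz":0.0135,"dx":0,"dy":0,"dz":0,"jaw":-1},{"rx":0.002,"ry":-0.047,"rz":0.0135,"dx":0,"dy":0,"dz":0,"jaw":-1},{"rx":0,"ry":0,"rz":0,"dx":0,"dy":0,"dz":0,"jaw":-1},{"rx":0,"ry":0,"rz":0,"dx":0,"dy":0,"dz":0,"jaw":-1}]' 70
python3 - <<'E'
from h import *
plan(*place(-20,30))
im=robot.snapshot('wrist'); cv2.imwrite('pics/w18.png',im)
im=robot.snapshot('side'); crop(im,250,80,400,230,4,'s18c')
E
```

```text
clock: 16.03
tool_pos: [578.6, -207.6, 135.2]
orientation: [1.0, 0.028, 0.001, -0.0]
force: [0.9, 0.3, -4.1]
width: 63.3
clock: 16.53
tool_pos: [579.6, -204.9, 134.7]
orientation: [0.996, 0.002, -0.092, -0.002]
force: [0.6, 0.1, -3.6]
width: 62.8
clock 16.5333 rotvec tool [-0.004   0.001   0.0028] shift in FINAL tool axes mm [ 6.3  4.8 62.1] shift in cur axes [ 6.4  5.1 62. ]
```

View pics/w18.png

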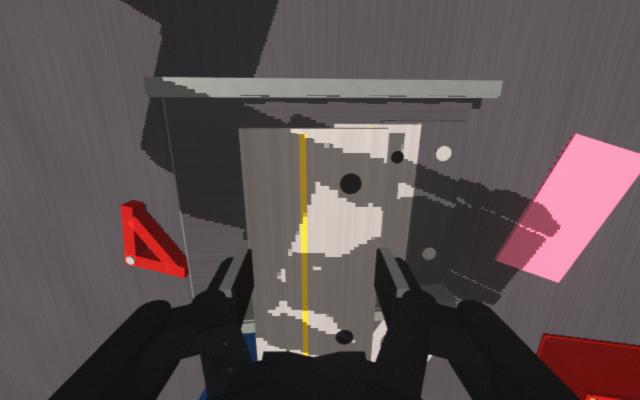

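View pics/s18c.png

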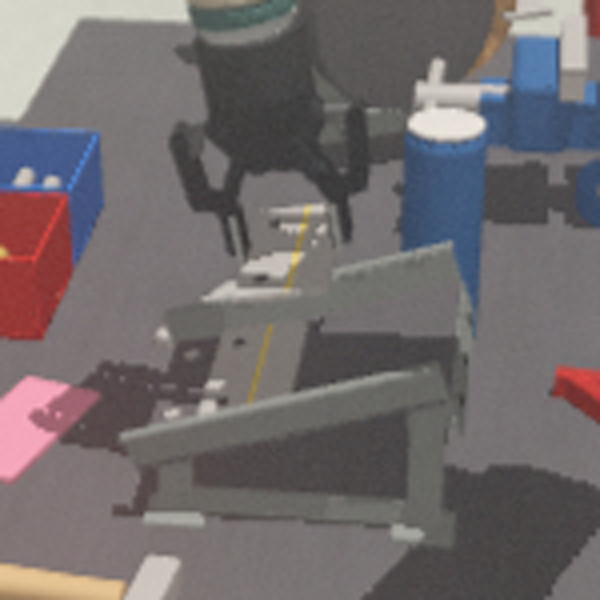

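```bash

python3 -m inch '[{"rx":-0.004,"ry":0.001,"rz":0.003,"dx":0.003,"dy":0.0025,"dz":0.01,"jaw":-1},{"rx":0,"ry":0,"rz":0,"dx":0.0033,"dy":0.0025,"dz":0.02,"jaw":-1},{"rx":0,"ry":0,"rz":0,"dx":0,"dy":0,"dz":0.02,"jaw":-1},{"rx":0,"ry":0,"rz":0,"dx":0,"dy":0,"dz":0.012,"jaw":-1},{"rx":0,"ry":0,"rz":0,"dx":0,"dy":0,"dz":0,"jaw":-1},{"rx":0,"ry":0,"rz":0,"dx":0,"dy":0,"dz":0,"jaw":-1}]' 70
python3 - <<'E'
from h import *
plan(*place(-20,8))
im=robot.snapshot('wrist'); cv2.imwrite('pics/w19.png',im)
im=robot.snapshot('side'); crop(im,250,100,400,230,4,'s19c')
E
```

```text
clock: 17.13
tool_pos: [573.3, -210.1, 73.4]
orientation: [0.996, 0.0, -0.092, 0.0]
force: [-0.5, 1.5, -3.4]
width: 62.9
clock 17.1333 rotvec tool [ 0.0002  0.0004 -0.0014] shift in FINAL tool axes mm [ 1.3 -0.3 22.7] shift in cur axes [ 1.3 -0.3 22.7]
```

View pics/w19.png

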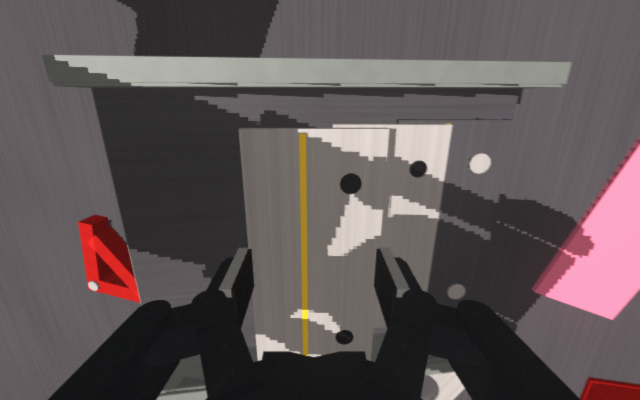

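View pics/s19c.png

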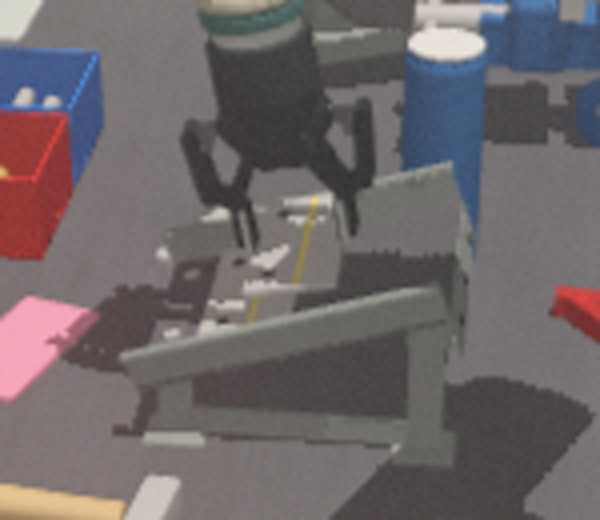

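```bash

python3 -m inch '[{"rx":0,"ry":0,"rz":0,"dx":0.0013,"dy":0,"dz":0.012,"jaw":-1},{"rx":0,"ry":0,"rz":0,"dx":0,"dy":0,"dz":0.01,"jaw":-1},{"rx":0,"ry":0,"rz":0,"dx":0,"dy":0,"dz":0,"jaw":-1},{"rx":0,"ry":0,"rz":0,"dx":0,"dy":0,"dz":0,"jaw":-1}]' 70
python3 -m inch '[{"rx":0,"ry":0,"rz":0,"dx":0,"dy":0,"dz":0.002,"jaw":-1},{"rx":0,"ry":0,"rz":0,"dx":0,"dy":0,"dz":0.001,"jaw":-1},{"rx":0,"ry":0,"rz":0,"dx":0,"dy":0,"dz":0,"jaw":-1}]' 70 | grep force
python3 -m inch '[{"rx":0,"ry":0,"rz":0,"dx":0,"dy":0,"dz":0.001,"jaw":-1},{"rx":0,"ry":0,"rz":0,"dx":0,"dy":0,"dz":0,"jaw":-1}]' 70 | grep force
python3 - <<'E'
from h import *
plan(*place(-20,0))
im=robot.snapshot('wrist'); cv2.imwrite('pics/w20.png',im)
im=robot.snapshot('side'); crop(im,250,100,400,230,4,'s20c')
E
```

```text
clock: 17.57
tool_pos: [571.2, -210.1, 52.0]
orientation: [0.996, 0.0, -0.091, 0.0]
force: [0.2, -0.5, -4.1]
width: 63.0
force: [-0.1, -0.1, -4.6]
force: [0.1, -0.5, -4.1]
clock 17.9833 rotvec tool [ 0.001  -0.0011 -0.0012] shift in FINAL tool axes mm [-0.9 -0.6  5.5] shift in cur axes [-0.9 -0.6  5.5]
```

View pics/w20.png

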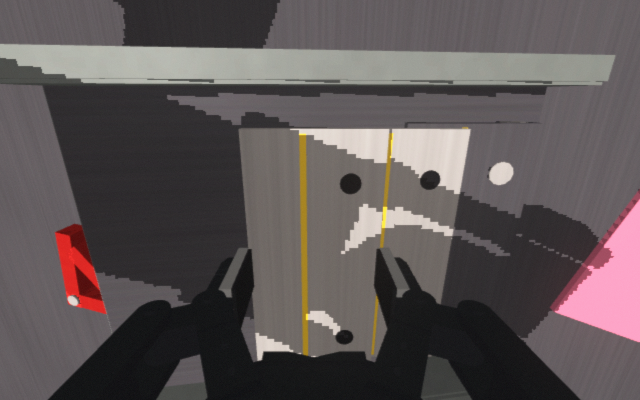

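View pics/s20c.png

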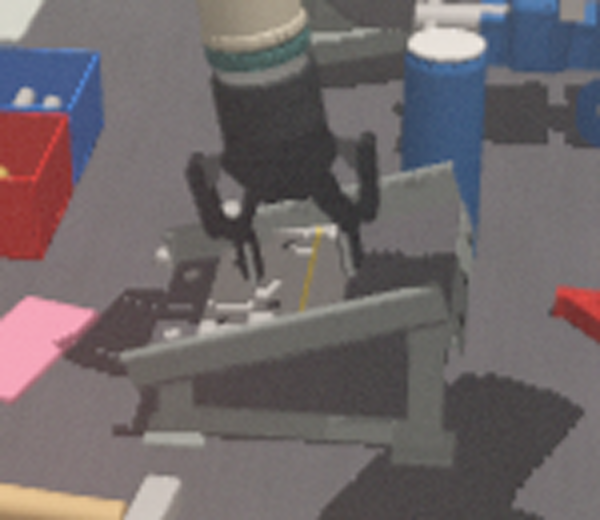

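```bash

python3 -m inch '[{"rx":0,"ry":0,"rz":0,"dx":0,"dy":0,"dz":0.0015,"jaw":-1},{"rx":0,"ry":0,"rz":0,"dx":0,"dy":0,"dz":0,"jaw":-1},{"rx":0,"ry":0,"rz":0,"dx":0,"dy":0,"dz":0,"jaw":-1}]' 70 | grep force
python3 -m inch '[{"rx":0,"ry":0,"rz":0,"dx":0,"dy":0,"dz":0.001,"jaw":-1},{"rx":0,"ry":0,"rz":0,"dx":0,"dy":0,"dz":0,"jaw":-1}]' 70 | grep force
python3 -m inch '[{"rx":0,"ry":0,"rz":0,"dx":0,"dy":0,"dz":0.001,"jaw":-1},{"rx":0,"ry":0,"rz":0,"dx":0,"dy":0,"dz":0,"jaw":-1}]' 70 | grep force
python3 -m inch '[{"rx":0,"ry":0,"rz":0,"dx":0,"dy":0,"dz":0.0007,"jaw":-1},{"rx":0,"ry":0,"rz":0,"dx":0,"dy":0,"dz":0,"jaw":-1}]' 70 | grep force
```

```text
force: [-0.5, 0.1, -4.5]
force: [0.4, 0.1, -2.4]
force: [-0.6, -0.0, -3.4]
force: [0.1, 0.5, -3.4]
```

```bash

python3 -m inch '[{"rx":0,"ry":0,"rz":0,"dx":0,"dy":0,"dz":0.001,"jaw":-1},{"rx":0,"ry":0,"rz":0,"dx":0,"dy":0,"dz":0,"jaw":-1}]' 70 | grep force
python3 -m inch '[{"rx":0,"ry":0,"rz":0,"dx":0,"dy":0,"dz":0.001,"jaw":-1},{"rx":0,"ry":0,"rz":0,"dx":0,"dy":0,"dz":0,"jaw":-1}]' 70 | grep force
python3 - <<'E'
from h import *
plan(*place(-20,0))
im=robot.snapshot('wrist'); cv2.imwrite('pics/w21.png',im);crop(im,180,90,510,370,2,'w21c')
E
```

```text
force: [0.6, -0.0, 0.2]
force: [-0.4, 0.7, 6.1]
clock 19.1667 rotvec tool [ 0.0015 -0.0022 -0.0014] shift in FINAL tool axes mm [-1.  -0.7  0.9] shift in cur axes [-1.  -0.7  0.9]
```

View pics/w21c.png

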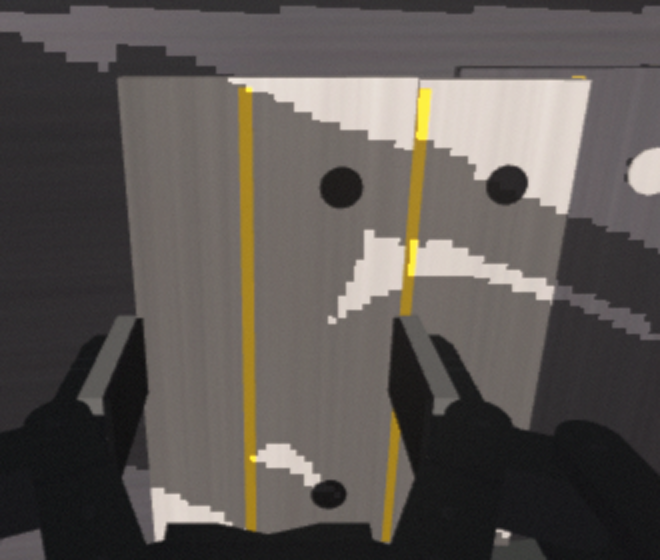

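```bash

python3 -m inch '[{"rx":0,"ry":0,"rz":0,"dx":0,"dy":0,"dz":-0.001,"jaw":-1},{"rx":0,"ry":0,"rz":0,"dx":0.0016,"dy":0,"dz":0,"jaw":-1},{"rx":0,"ry":0,"rz":0,"dx":0,"dy":0,"dz":0,"jaw":-1}]' 70 | grep force
python3 - <<'E'
from h import *
im=robot.snapshot('wrist'); cv2.imwrite('pics/w22.png',im);crop(im,180,90,510,370,2,'w22c')
for v in (140,160,200,230): print(v,[(u,im[v,u].tolist()[2]-im[v,u].tolist()[0]) for u in range(378,398)])
E
python3 -m inch '[{"rx":0,"ry":0,"rz":0,"dx":0,"dy":0,"dz":0,"jaw":0.45},{"rx":0,"ry":0,"rz":0,"dx":0,"dy":0,"dz":0,"jaw":0.6},{"rx":0,"ry":0,"rz":0,"dx":0,"dy":0,"dz":0,"jaw":0.8},{"rx":0,"ry":0,"rz":0,"dx":0,"dy":0,"dz":0,"jaw":0.9},{"rx":0,"ry":0,"rz":0,"dx":0,"dy":0,"dz":0,"jaw":0.9}]' 40
python3 - <<'E'
from h import *
im=robot.snapshot('wrist'); cv2.imwrite('pics/w23.png',im);crop(im,180,90,510,370,2,'w23c')
for v in (140,160,200,230): print(v,[(u,im[v,u].tolist()[2]-im[v,u].tolist()[0]) for u in range(378,398)])
E
```

```text
force: [-2.9, 0.4, 5.3]
140 [(378, 17), (379, 18), (380, 17), (381, 18), (382, 17), (383, 18), (384, 19), (385, 18), (386, 18), (387, 23), (388, 92), (389, 178), (390, 187), (391, 185), (392, 184), (393, 183), (394, 146), (395, 48), (396, 20), (397, 18)]
160 [(378, 19), (379, 18), (380, 18), (381, 18), (382, 18), (383, 17), (384, 17), (385, 20), (386, 40), (387, 108), (388, 143), (389, 150), (390, 151), (391, 149), (392, 124), (393, 40), (394, 16), (395, 12), (396, 15), (397, 18)]
200 [(378, 11), (379, 11), (380, 12), (381, 12), (382, 17), (383, 64), (384, 116), (385, 130), (386, 130), (387, 131), (388, 120), (389, 58), (390, 20), (391, 12), (392, 12), (393, 13), (394, 11), (395, 11), (396, 12), (397, 12)]
230 [(378, 18), (379, 19), (380, 22), (381, 78), (382, 121), (383, 149), (384, 192), (385, 182), (386, 122), (387, 44), (388, 17), (389, 13), (390, 11), (391, 11), (392, 13), (393, 11), (394, 11), (395, 12), (396, 11), (397, 12)]
clock: 19.93
tool_pos: [571.8, -210.4, 42.6]
orientation: [0.996, 0.0, -0.091, 0.001]
force: [0.6, 0.2, 0.1]
width: 81.4
140 [(378, 17), (379, 17), (380, 
[... 177 characters left out ...]
, 17), (397, 19)]
160 [(378, 13), (379, 16), (380, 17), (381, 16), (382, 17), (383, 17), (384, 16), (385, 32), (386, 133), (387, 181), (388, 187), (389, 157), (390, 43), (391, 14), (392, 11), (393, 14), (394, 17), (395, 18), (396, 16), (397, 17)]
200 [(378, 12), (379, 12), (380, 11), (381, 10), (382, 25), (383, 99), (384, 126), (385, 120), (386, 61), (387, 20), (388, 11), (389, 13), (390, 10), (391, 10), (392, 10), (393, 11), (394, 11), (395, 11), (396, 12), (397, 11)]
230 [(378, 17), (379, 22), (380, 77), (381, 169), (382, 185), (383, 150), (384, 55), (385, 18), (386, 13), (387, 11), (388, 11), (389, 9), (390, 11), (391, 10), (392, 11), (393, 13), (394, 11), (395, 13), (396, 12), (397, 11)]
```

View pics/w23c.png

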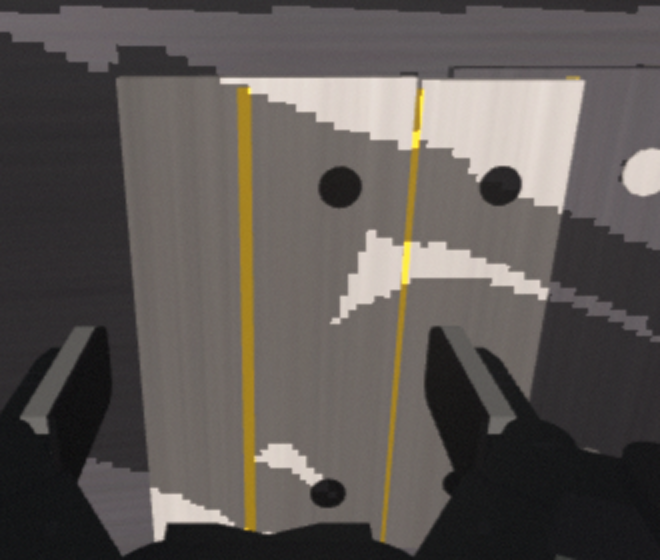

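```bash

python3 -m inch '[{"rx":0,"ry":0,"rz":0,"dx":0,"dy":0,"dz":-0.005,"jaw":1},{"rx":0,"ry":0,"rz":0,"dx":0,"dy":0,"dz":-0.02,"jaw":1},{"rx":0,"ry":0,"rz":0,"dx":0,"dy":0,"dz":-0.03,"jaw":1},{"rx":0,"ry":0,"rz":0,"dx":0,"dy":0,"dz":-0.035,"jaw":1},{"rx":0,"ry":0,"rz":0,"dx":0,"dy":0,"dz":-0.035,"jaw":1},{"rx":0,"ry":0,"rz":0,"dx":0,"dy":0,"dz":-0.035,"jaw":1},{"rx":0,"ry":0,"rz":0,"dx":0,"dy":0.02,"dz":-0.02,"jaw":1},{"rx":0,"ry":0,"rz":0,"dx":0,"dy":0,"dz":0,"jaw":1},{"rx":0,"ry":0,"rz":0,"dx":0,"dy":0,"dz":0,"jaw":1}]' 40
python3 - <<'E'
from h import *
import json
c=robot.calibration('wrist');json.dump({k:np.array(v).tolist() for k,v in c.items()},open('w24.json','w'))
im=robot.snapshot('wrist'); cv2.imwrite('pics/w24.png',im);crop(im,220,60,520,260,2.6,'w24c')
im=robot.snapshot('side'); crop(im,250,120,400,230,5,'s24c')
E
```

```text
clock: 20.73
tool_pos: [604.9, -230.9, 221.2]
orientation: [0.996, -0.0, -0.09, 0.001]
force: [0.4, 0.1, -0.4]
width: 85.3
```

View pics/w24.png

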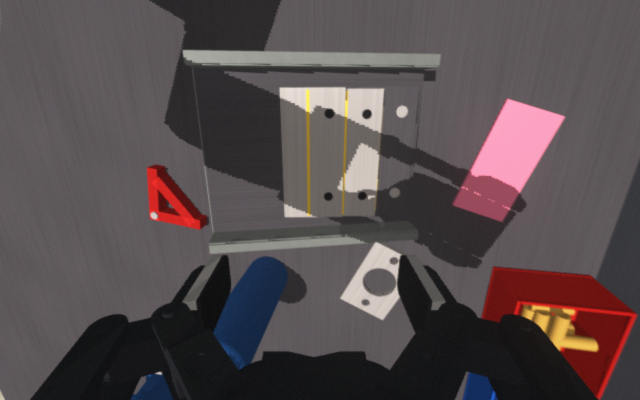

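View pics/w24c.png

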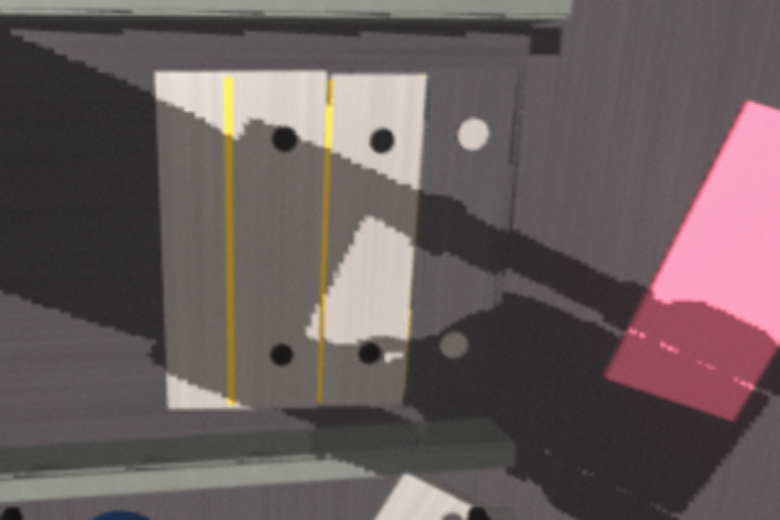

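View pics/s24c.png

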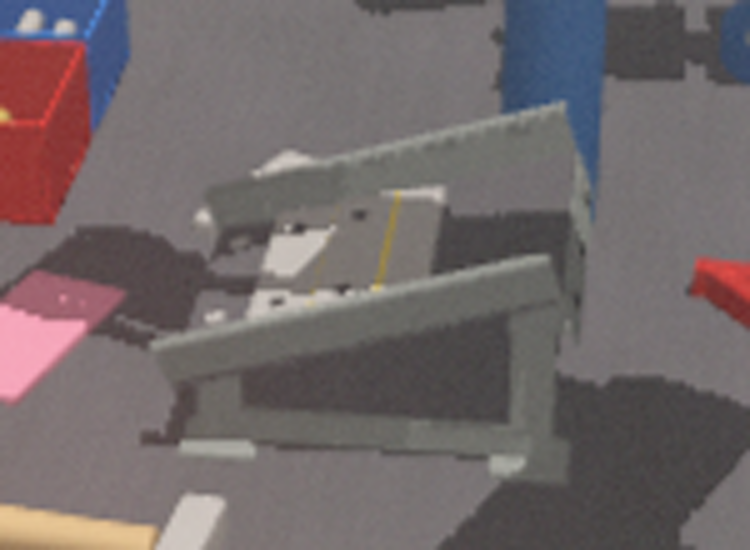

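```bash
python3 - <<'E'
from h import *
import json
c=json.load(open('w24.json')); cp=deckR(0).inv().apply(np.array(c['position'])-DK); print('cam in deck',cp.round())
x1=deckR(0).apply([np.cos(b),0,np.sin(b)]); n1=deckR(0).apply([-np.sin(b),0,np.cos(b)])
L=DK+deckR(0).apply(LINE1)
# visible shift of tail top edge occluding line: view slope
v=np.array(c['position'])-L; print('offset of top edge on strip1 plane', -5*(v@x1)/(v@n1))
def f(px,h): 
    Q=onplane(c,px,L+h*n1,n1); return ((Q-L)@x1).round(1),(Q[:,1]+210).round(1)
q=lambda l:[(220+x/2.6,60+y/2.6) for x,y in l]
print('2 tail',f(q([(427,74),(404,403)]),5)); print('line2',f(q([(330.5,80),(320.5,400)]),5));print('3 tail',f(q([(328,73),(321,406)]),10)); print('line3',f(q([(229,77),(231.5,403)]),10)); print('3head',f(q([(154,71),(168,408)]),10)); 
E
```

```text
cam in deck [-26.  64. 321.]
offset of top edge on strip1 plane 1.103158445289186
2 tail (array([1.3, 2. ]), array([ 69.2, -69.9]))
line2 (array([-36.3, -35.7]), array([ 67. , -68.4]))
3 tail (array([-37.9, -35.9]), array([ 69.4, -69.2]))
line3 (array([-75.9, -75.6]), array([ 68. , -67.7]))
3head (array([-104.7, -103.8]), array([ 70.1, -70.1]))
```

```bash

python3 -m inch '[{"rx":0,"ry":0,"rz":0,"dx":-0.03,"dy":0,"dz":-0.01,"jaw":1},{"rx":0,"ry":0,"rz":0,"dx":-0.035,"dy":0,"dz":-0.01,"jaw":1},{"rx":0,"ry":0,"rz":0,"dx":-0.035,"dy":0,"dz":-0.01,"jaw":1},{"rx":0,"ry":0,"rz":0,"dx":-0.035,"dy":0,"dz":-0.01,"jaw":1},{"rx":0,"ry":0,"rz":0,"dx":-0.035,"dy":0,"dz":0,"jaw":1},{"rx":0,"ry":0,"rz":0,"dx":-0.035,"dy":0,"dz":0,"jaw":1},{"rx":0,"ry":0,"rz":0,"dx":-0.035,"dy":0,"dz":0,"jaw":1},{"rx":0,"ry":0,"rz":0,"dx":0,"dy":0,"dz":0,"jaw":1},{"rx":0,"ry":0,"rz":0,"dx":0,"dy":0,"dz":0,"jaw":1}]' 40
python3 - <<'E'
from h import *
im=robot.snapshot('top'); cv2.imwrite('pics/t25.png',im);crop(im,340,140,460,245,6,'t25c')
E
```

```text
clock: 21.58
tool_pos: [373.6, -229.1, 302.3]
orientation: [0.996, -0.0, -0.091, 0.0]
force: [1.1, 0.1, -0.2]
width: 85.2
```

View pics/t25c.png

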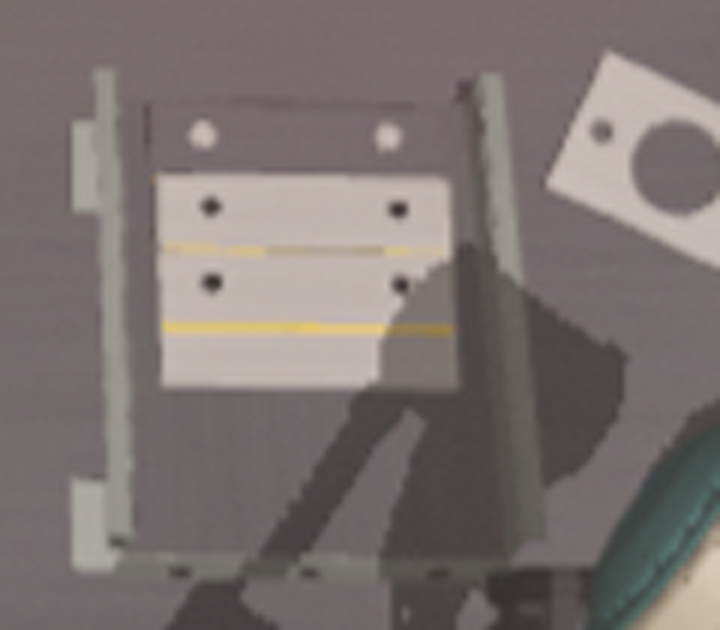

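View pics/t25.png

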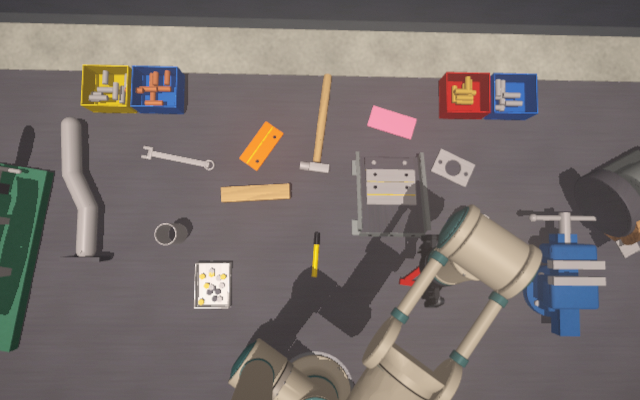

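```bash
python3 - <<'E'
from h import *
print(robot.hand_in())
E
```

```text
the job is handed in; nothing more can be done
None
```

I handed the job in at about 21.6 s of the 59 s allowed. Both strips are lapped on the chute, and by my measurements both tails are inside the 6 mm tolerance. `hand_in` gives no verdict, so I have none to report.

- **Second strip:** I pushed its head edge downhill with the two open fingertips, which also squared it up. It was on the line to within about 0.3 mm when I let go. The third strip was still pressing on it when I made a final 1.6 mm nudge, and that seems to have dragged it slightly downhill. My last checks put its tail about 1.3–2 mm past the line centre from the wrist camera, and about 0.5–1.7 mm from the top camera.
- **Third strip:** I gripped it across its 66 mm width, tilted it to match the lap, lowered it until it touched, and released it. Its tail is between about 1.2 mm uphill and 0.1 mm downhill of the second strip's line. It is central between the cheeks to within about 1 mm, with its own line uphill.
- **Bench:** In the last top picture the block is empty, and I could see no change in the hammer, wrench, tube, marker, flange, or the pink and orange look-alikes. The arm partly covered the magnet and hid the spray can in that picture, so those two were checked only in earlier wrist views. The arm was well clear of everything at the end.

Three things disagreed or could not be checked:

- **Fingertip position:** With the gripper open, the fingertips stood about 49 mm behind the reported TCP, not the 13 mm described. I set heights by touch and camera instead.
- **Chute position:** The wrist and top cameras differed by about 3 mm along the slope, so I steered by the lines and edges in the pictures.
- **Heads on the deck:** I could not measure this directly. I judged it from contact and from the strips' apparent lengths.

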